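# Turn the sideboard organiser's insert and fill it

## Task

The white insert sits back to front in the oak organiser. Stand the glass bottle that is in it upright on the round cork coaster, then lift the insert clear, turn it half round and seat it fully home again, so that its one undivided bay lies along the organiser's raised back board. After that lay every small black remote in the undivided bay and every cardboard staple pack in the two cells of the other half; never let the bottle fall over and leave the mug, salt shaker and candle jar alone.

Things in the scene. Friction and masses are not known exactly. Their poses are not given: they have to be found in the camera images.
- housing: fixed oak organiser, open box 272 (x) x 290 (y) mm; origin on the table under its cavity's middle. Cavity 236 (x) x 254 (y) mm, floor 6 mm above the table, rim 52 mm high, the top 12 mm bevelled: it opens out by 8 mm on each side as a lead-in. A raised back board (12 mm thick, 95 mm high) runs along its +x side, 136 to 148 mm from the origin
- insert_grip (a point): loose white insert (350 g), 230 (x) x 248 (y) mm, walls 48 high, 3 mm play each side in the cavity; fits either way round. A 10 mm web runs along y through its middle; amid it a square grip knob (30 x 30 mm, sides along x and y) rises from 48 to 82 mm over the underside. Point: in the knob, 66 mm over the underside (72 over the table when seated); +x to the undivided bay, at the start away from the back board
- insert_bay (a point): centre of the undivided bay's floor, on the insert 58 mm to +x of the web's middle and 4 mm above the underside; axes as the insert's. The bay measures 106 (x) x 240 (y) mm inside, 44 mm deep
- insert_cells (a point): middle of the divided half's floor, 58 mm to -x of the web's middle; axes as the insert's. That half measures 106 (x) x 240 (y) mm and is split by a 4 mm wall, 36 mm high, at y = 0 into two cells of 106 x 118 mm
- bottle_c (a point): blue glass bottle with a steel screw cap, 60 mm in diameter and 170 mm high, 300 g, standing at the start in the insert's undivided bay; the point is on its axis half-way up (85 mm), z up. Its cap is 28 mm in diameter, 154 to 170 mm above the underside; the neck below is 26 mm in diameter and meets the shoulder at 133 mm
- coaster_top (a point): fixed round cork coaster, 100 mm in diameter, 6 mm thick; the point is the centre of its top
- remote1_c (a point): small black remote control, 80 x 36 x 24 mm, lying on the table; the point is its centre, x along its length, z up through its buttons. May be absent (None from the start)
- remote2_c (a point): small black remote control, 80 x 36 x 24 mm, lying on the table; the point is its centre, x along its length, z up through its buttons. May be absent (None from the start)
- remote3_c (a point): small black remote control, 80 x 36 x 24 mm, lying on the table; the point is its centre, x along its length, z up through its buttons. May be absent (None from the start)
- pack1_c (a point): cardboard staple pack, 62 x 40 x 30 mm (30 high as it lies); the point is its centre, x along its length, z up. May be absent (None from the start)
- pack2_c (a point): cardboard staple pack, 62 x 40 x 30 mm (30 high as it lies); the point is its centre, x along its length, z up. May be absent (None from the start)
- mug: blue ceramic mug, 80 mm wide, 90 mm high, a bystander; origin under its centre
- shaker: white salt shaker, 44 mm wide, 82 mm high, a bystander; origin under its centre
- candle: amber candle jar with a steel lid, 70 mm wide, 70 mm high, a bystander; origin under its centre
There are look-alikes about, which are no part of the job. What is shaped like the part that bears pack2_c but pink is not meant. Leave any red look-alike of the part that bears bottle_c alone.

How it is judged (in metres and radians):
On the way, in this order (a step that is already met when the one before it is completed fails the run):
1. the bottle stands upright on the coaster (horizontal distance between bottle_c and coaster_top below 0.03 m and angle between bottle_c's own z axis and vertical below 0.1 rad and height (world z) of bottle_c between 0.081 and 0.096 m), for 0.3 s.
2. the insert is lifted clear of the organiser (z of insert_grip in the frame of housing above 0.122 m), for 0.1 s.
3. the insert is seated fully home, turned half round, its undivided bay along the back board (horizontal distance between insert_grip and housing below 0.006 m and z of insert_grip in the frame of housing below 0.0765 m and x of insert_bay in the frame of housing above 0.03 m and angle between the x axis of insert_grip and the x axis of housing, either way round below 0.06 rad and angle between insert_grip's own z axis and vertical below 0.05 rad), for 0.3 s.
4. every remote lies in the undivided bay and every pack in the divided half (x of remote1_c in the frame of insert_bay between -0.052 and 0.052 m and y of remote1_c in the frame of insert_bay between -0.118 and 0.118 m and z of remote1_c in the frame of insert_bay between 0 and 0.044 m and x of remote2_c in the frame of insert_bay between -0.052 and 0.052 m and y of remote2_c in the frame of insert_bay between -0.118 and 0.118 m and z of remote2_c in the frame of insert_bay between 0 and 0.044 m and x of remote3_c in the frame of insert_bay between -0.052 and 0.052 m and y of remote3_c in the frame of insert_bay between -0.118 and 0.118 m and z of remote3_c in the frame of insert_bay between 0 and 0.044 m and x of pack1_c in the frame of insert_cells between -0.052 and 0.052 m and y of pack1_c in the frame of insert_cells between -0.118 and 0.118 m and z of pack1_c in the frame of insert_cells between 0 and 0.044 m and x of pack2_c in the frame of insert_cells between -0.052 and 0.052 m and y of pack2_c in the frame of insert_cells between -0.118 and 0.118 m and z of pack2_c in the frame of insert_cells between 0 and 0.044 m), for 0.2 s.
At the end, for the whole second after the job is handed in: Bottle upright, within 30 mm of the coaster's centre; insert home on the organiser's floor (4.5 mm in height, 6 mm sideways), undivided bay along the back board; every remote present lies in the undivided bay, every pack in the divided half, below the wall tops; all at rest (all of step 1 and all of step 3 and all of step 4 and linear speed of each of remote1, remote2, remote3, pack1, pack2, bottle, insert below 0.02 m/s); the robot touches nothing.
It fails at once if the bottle falls over (angle between bottle_c's own z axis and vertical above 0.8 rad).
It fails at once if the mug is moved more than 30 mm (distance of mug from where it was at the start of the episode above 0.03 m).
It fails at once if the shaker is moved more than 30 mm (distance of shaker from where it was at the start of the episode above 0.03 m).
It fails at once if the candle is moved more than 30 mm (distance of candle from where it was at the start of the episode above 0.03 m).
Of remote1, remote2, remote3, pack1, pack2 only 3 to 5 are there at a start; the rules pass over those that are not, and their reading is None.
At some moment in a run one of remote1, remote2, remote3, pack1, pack2 may be knocked a few centimetres aside while the robot is not near it.
It also fails if it takes over 210 s, if anything falls off the work surface, if the arm or the gripper's body presses on something with over 40 N, if the wrist force passes 120 N, or if a joint passes its speed limit or range.

## Robot

A 6-joint arm with a two-finger parallel gripper is mounted at the origin on the work surface. World frame = base frame: x ahead of the robot, y to its left, z up, the work surface at z = 0. Lengths are in mm, angles in rad, forces in N, time in s.
With the tool pointing down it reaches from about 400 to 825 mm from the base axis. Payload 7 kg.
Tool frame: the origin (TCP) lies midway between the tips of the shut fingers; the grasp point (between the pads) lies 19 mm behind it; z points along the fingers, x is the direction in which the jaws open and shut, and the axes are right-handed (so a half turn about z gives the same grasp; the last joint's range is limited). The gripper opens to 88 mm and grips with 3 to 60 N. Pads are 19 mm wide; open, the fingers measure 130 mm over their backs; the gripper's body (78 mm by 193 mm) begins 47 mm behind the grasp point.
Start: joints at [-0.937, 0.359, 0.012, 0, -1.224, -0.288], TCP at [228.764, -635.029, 201.861] pointing down, gripper open.
Joint ranges: [-3.07, 3.07], [-1.43, 2.12], [-1.02, 1.25], [-3.03, 1.67], [-3.05, -0], [-3.03, 3.03]. Speed limits (rad/s): [2.39, 2.39, 3.01, 3.14, 3.14, 3.14].

## Interface

Orientations are given as a rotation vector (axis times angle).
In Python, from workcell import env gives the robot as it stands. The module is installed in compiled form; this text tells all that it offers.
- The arm moves only by the shell command python3 -m pendant 'ROWS'. ROWS is a JSON object of lists of equal length, an entry for each row: "translation": the shift along the tool's x, y, z in mm, a list of three; "rot": the turn, a rotation vector about the tool's x, y, z in degrees, a list of three; "grip": the opening, from 0 (shut) to 1 (fully open). A call has 1 to 10 rows; each row shifts and turns the commanded pose from where the row before left it, along the tool's axes as they then stand; what a row does not reach is not made up. A row lasts 1/12 s, in which the tool goes at most 41.7 mm and 7.16 degrees, less where a joint would pass 70% of its speed; a pose out of reach is approached as far as the arm can. A call is refused whole if a number of a shift passes 41.7 or a number of a turn 7.16, either way. A call with a gripper value outside its range is refused whole. The fingers move at their own pace and stop on an object; the grip force is fixed at half the most. Time passes only in rows, so rows that do not move let the fingers close. It gives the time, the measured TCP pose, the force and the opening at its end, in the units of the state.
- env.get_obs(): the state, without advancing time (a new reading comes with each control period).
- env.capture(name): name is "scene" or "top"; returns a dict with "frame" (400x640x3 uint8, red, green, blue), "fovy" (degrees; the focal length in pixels is half the picture's height over the tangent of half this angle, whatever the lens; pixels are square), "cx", "cy" (the principal point, pixels), "camera_from_world" (4x4, takes a point from world to camera coordinates). Camera axes: x right, y down, z forward; pixel columns grow to the right and rows downward; lengths in mm; the calibration is good to about 2 mm. A picture is of the moment at which its call begins. There is no depth.
- env.sign_off(): hands the job in, once; it reports no verdict.
The state is a dict: "t": time; "joints": joint angles; "joint_vel": joint speeds; "joint_torque": joint torques, N m; "eef_pos": TCP position; "orientation": TCP orientation; "ft_force": force on the tool from outside, world axes, zero at the start; "ft_torque": the same for the moment, N m; "width": opening from 0.0 (shut) to 1.0 (fully open).
Only numpy, scipy, OpenCV 4.12 (cv2) and the standard library are available. Lean on these libraries where they do the work, as an engineer would, in place of code of your own. Each camera call takes 0.05 s, during which the arm holds its last target.

## Working session

There is one attempt and no reset: what is moved stays moved. The work goes in short steps, Python scripts to look and compute and a shell command to move; the robot and the scene stay as the last step left them, time stands still between calls to the robot, and variables do not carry over. Pictures are saved under pics/ and viewed, and the job is handed in when it is done.

```bash
mkdir -p pics; ls; python3 - <<'E'
from workcell import env
import cv2,numpy as np
o=env.get_obs()
for k,v in o.items(): print(k,np.round(v,3))
for n in("scene","top"):
    c=env.capture(n); cv2.imwrite(f"pics/{n}0.png",c["frame"][:,:,::-1]); print(n,c["fovy"],c["cx"],c["cy"],np.round(c["camera_from_world"],3).tolist(), [k for k in c])
E
```

```text
pics
t 0.0
joints [-0.937  0.359  0.011 -0.    -1.224 -0.288]
joint_vel [ 0.    -0.001 -0.    -0.001  0.001  0.001]
joint_torque [-2.0000e-03 -5.8271e+01  2.9306e+01  6.9970e+00  7.0000e-03 -0.0000e+00]
eef_pos [ 228.561 -634.515  200.919]
orientation [-1.806e+00 -2.569e+00 -1.000e-03]
ft_force [ 0.843 -1.14  -0.252]
ft_torque [-0.008  0.027  0.003]
width 1.002
scene 42.62472509021927 317.1197284207213 190.45143476706332 [[-0.68, 0.733, -0.008, 418.148], [0.636, 0.585, -0.504, -271.565], [-0.365, -0.347, -0.864, 1525.695], [0.0, 0.0, 0.0, 1.0]] ['frame', 'fovy', 'cx', 'cy', 'camera_from_world']
top 52.6954077870791 319.66242124932614 201.70578413160584 [[0.011, -1.0, -0.014, -58.817], [-0.991, -0.009, -0.134, 558.911], [0.133, 0.015, -0.991, 1010.022], [0.0, 0.0, 0.0, 1.0]] ['frame', 'fovy', 'cx', 'cy', 'camera_from_world']
```

View pics/scene0.png

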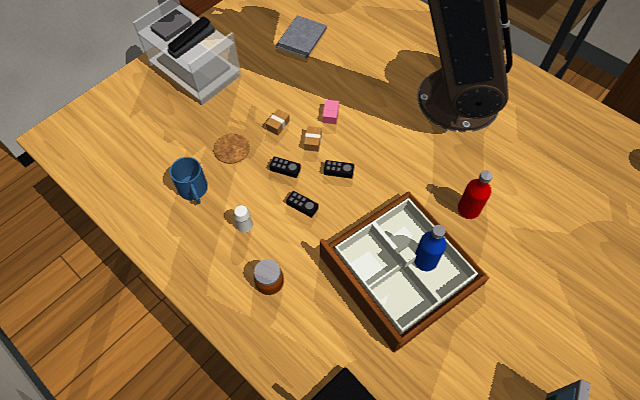

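View pics/top0.png

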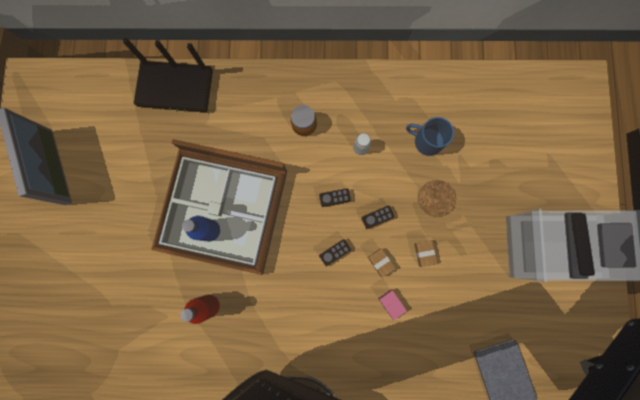

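```bash
cat > h.py <<'E'
import numpy as np, cv2
from workcell import env
class Cam:
    def __init__(s,n):
        c=env.capture(n); s.img=c["frame"][:,:,::-1].copy(); s.f=200/np.tan(np.radians(c["fovy"])/2)
        s.c=np.array([c["cx"],c["cy"]]); s.T=np.array(c["camera_from_world"]); s.R=s.T[:3,:3]; s.o=-s.R.T@s.T[:3,3]
    def ray(s,p):
        d=np.r_[(np.array(p,float)-s.c)/s.f,1]; return s.R.T@d
    def on(s,p,z):
        d=s.ray(p); return s.o+d*(z-s.o[2])/d[2]
    def px(s,X):
        q=s.R@np.array(X,float)+s.T[:3,3]; return q[:2]/q[2]*s.f+s.c
    def crop(s,name,x,y,w,h,k=4):
        cv2.imwrite("pics/"+name,cv2.resize(s.img[y:y+h,x:x+w],None,fx=k,fy=k,interpolation=cv2.INTER_CUBIC))
def two(c1,p1,c2,p2):
    d1=c1.ray(p1);d2=c2.ray(p2)
    A=np.c_[d1,-d2]; t=np.linalg.lstsq(A,c2.o-c1.o,rcond=None)[0]
    a=c1.o+t[0]*d1;b=c2.o+t[1]*d2
    return (a+b)/2,np.linalg.norm(a-b)
E
python3 - <<'E'
from h import *
for n in("top","scene"):
    c=Cam(n); print(n,c.o.round(0),c.f)
    if n=="top": c.crop("t1.png",145,130,150,150,4); c.crop("t2.png",300,90,170,240,2); c.crop("t3.png",310,170,140,150,4)
    else: c.crop("s1.png",310,160,190,190,3); c.crop("s3.png",200,80,170,150,4)
E
```

```text
top [ 420.  -69. 1075.] 403.8224443706837
scene [1014.  382. 1184.] 512.6466144280178
```

View pics/t1.png

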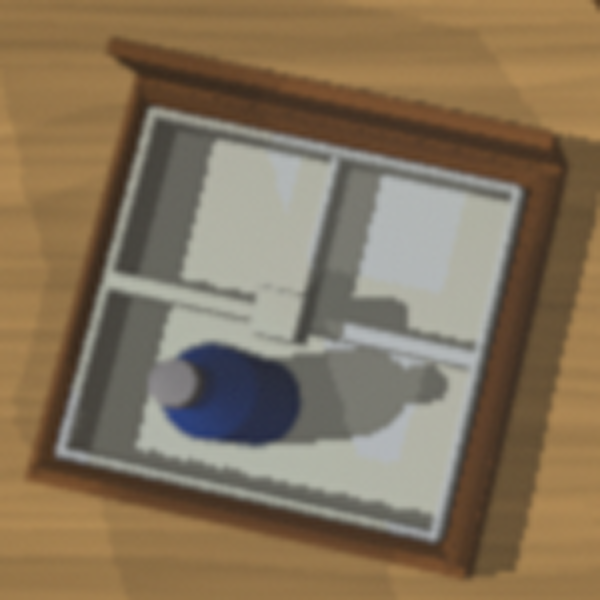

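View pics/s1.png

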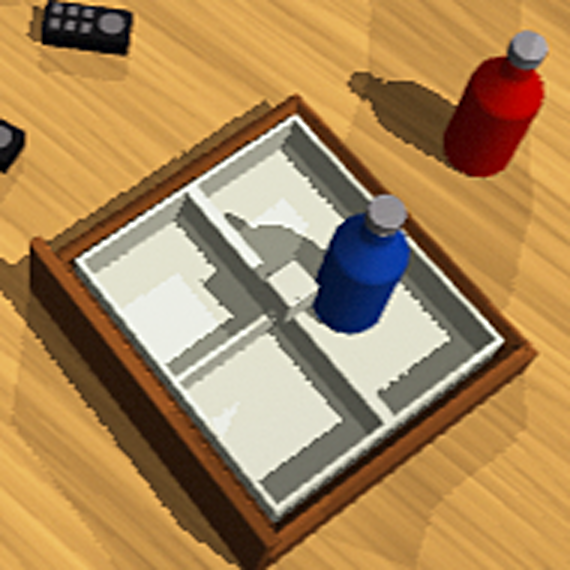

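View pics/t3.png

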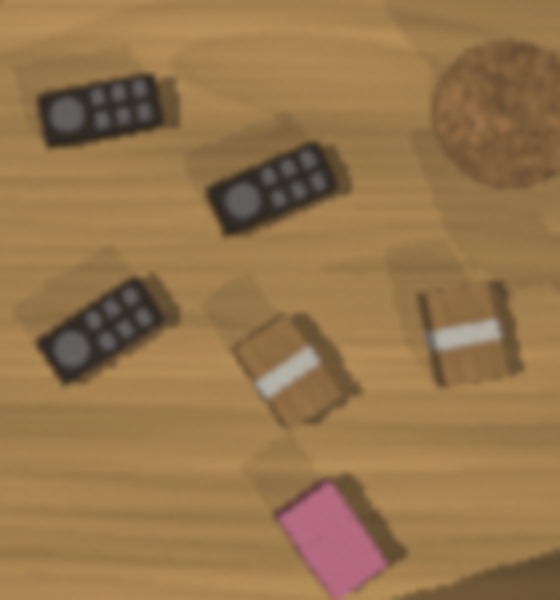

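```bash
cat > m1.py <<'E'
from h import *
t=Cam("top"); s=Cam("scene")
u=lambda p,x,y,k:(np.array(p)+.5)/k-.5+[x,y]
T=[(150,112),(520,187),(438,540),(60,457)]; S=[(275,518),(78,262),(295,117),(502,340)]
P=[]
for a,b in zip(T,S):
    pa=u(a,145,130,4); pb=u(b,310,160,3)
    X,e=two(t,pa,s,pb); print("corner",t.on(pa,54).round(1),s.on(pb,54).round(1),X.round(1),round(e,1)); P.append((t.on(pa,54)[:2]+s.on(pb,54)[:2])/2)
P=np.array(P); print("centre",P.mean(0), "sides",np.linalg.norm(np.roll(P,-1,0)-P,axis=1).round(1))
ex=(P[0]+P[1]-P[2]-P[3]); ey=(P[0]+P[3]-P[1]-P[2]); print("yaw x",np.degrees(np.arctan2(ex[1],ex[0])),"yaw y-90",np.degrees(np.arctan2(ey[1],ey[0]))-90)
# cap, knob tops
def blob(c,mask):
    n,l,st,ce=cv2.connectedComponentsWithStats(mask.astype(np.uint8)); 
    return [(st[i].tolist(),ce[i]) for i in range(1,n) if st[i,4]>25]
for c,n,cap,kn in((t,"top",u((174,383),145,130,4),u((279,311),145,130,4)),(s,"scene",u((388,214),310,160,3),u((289,284),310,160,3))):
    print(n,"cap",c.on(cap,180).round(1),"knob",c.on(kn,88).round(1))
print(two(t,u((174,383),145,130,4),s,u((388,214),310,160,3)),two(t,u((279,311),145,130,4),s,u((289,284),310,160,3)))
# coaster, blue bottle
for c,n in((t,"top"),(s,"scene")):
    hsv=cv2.cvtColor(c.img,cv2.COLOR_BGR2HSV)
    m=(hsv[...,2]<75); 
    for st,ce in blob(c,m):
        if 100<st[4]<900: print(n,"dark",st,c.on(ce,18).round(1))
    m=(hsv[...,0]>160)&(hsv[...,1]>60)&(hsv[...,2]>100)
    for st,ce in blob(c,m): print(n,"pink",st,c.on(ce,30).round(1))
E
python3 m1.py
```

```text
corner [669.6 305.8  54. ] [675.5 308.9  54. ] [672.3 308.8  44.5] 1.4
corner [622.   63.5  54. ] [621.3  67.1  54. ] [621.5  65.1  51.7] 3.3
corner [396.7 109.   54. ] [398.6 112.9  54. ] [396.  110.8  48. ] 1.8
corner [445.8 350.3  54. ] [447.5 352.8  54. ] [445.7 352.4  49.7] 0.8
centre [534.63183245 208.78337598] sides [247.4 228.6 245.6 230.2]
yaw x -11.299552541465136 yaw y-90 -11.696275670268676
top cap [484.3 237.3 180. ] knob [536.1 206.1  88. ]
scene cap [485.5 241.5 180. ] knob [537. 208.  88.]
(array([483.90115072, 239.9261124 , 175.21192343]), np.float64(2.409138665043275)) (array([536.12233156, 207.2225211 ,  85.27620757]), np.float64(0.8772747207887738))
top dark [424, 119, 27, 26, 460] [ 759.5 -366.5   18. ]
top dark [626, 128, 14, 104, 875] [ 660.3 -882.9   18. ]
top dark [415, 130, 29, 25, 273] [ 715.3 -334.7   18. ]
top dark [176, 145, 111, 128, 525] [604.4 135.6  18. ]
top dark [159, 153, 24, 83, 194] [585. 346.  18.]
top dark [175, 161, 14, 37, 144] [621.  317.9  18. ]
top dark [320, 189, 31, 17, 255] [573.2 -93.6  18. ]
top dark [163, 204, 14, 38, 140] [504.8 34
[... 759 characters left out ...]
1] [ 548.8 -850.5   18. ]
scene dark [0, 141, 35, 26, 241] [ 996.6 -766.1   18. ]
scene dark [269, 157, 31, 21, 332] [ 528.4 -201.3   18. ]
scene dark [186, 158, 13, 23, 112] [ 695.6 -380.7   18. ]
scene dark [324, 160, 30, 18, 333] [434.9 -89.8  18. ]
scene dark [172, 179, 28, 25, 180] [ 760.8 -343.8   18. ]
scene dark [458, 186, 15, 31, 224] [289.5 217.9  18. ]
scene dark [286, 191, 32, 27, 348] [579.2 -88.5  18. ]
scene dark [414, 230, 26, 40, 317] [472.3 222.8  18. ]
scene dark [400, 233, 84, 105, 444] [521.9 324.6  18. ]
scene dark [0, 328, 56, 72, 631] [1284.9 -255.5   18. ]
scene dark [546, 380, 35, 20, 385] [529.2 641.6  18. ]
scene pink [323, 100, 16, 24, 329] [ 308.4 -232.7   30. ]
```

View pics/s3.png

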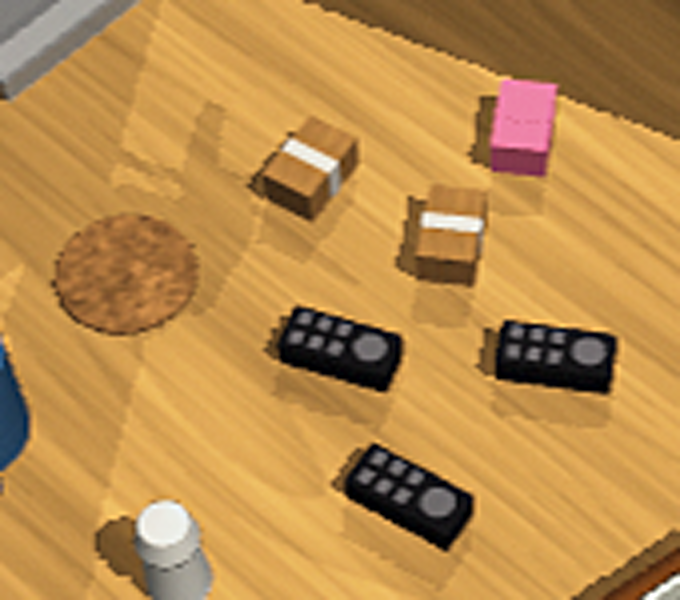

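```bash
cat > m2.py <<'E'
from h import *
t=Cam("top"); s=Cam("scene")
u=lambda p,x,y,k:(np.array(p)+.5)/k-.5+[x,y]
ut=lambda *p:u(p,310,170,4); us=lambda *p:u(p,200,80,4)
print("coaster",t.on(ut(507,113),6).round(1),s.on(us(126,273),6).round(1))
# edges of coaster
for p in((432,113),(507,40),(507,188)): print(t.on(ut(*p),6).round(0)[:2],end=" ")
for p in((54,273),(198,273),(126,213),(126,335)): print(s.on(us(*p),6).round(0)[:2],end=" ")
print()
def yaw(a,b): d=(b-a)[:2]; return round(float(np.degrees(np.arctan2(d[1],d[0]))),1)
# yaw from edges: top long edges
for n,a,b,z in(("A",(50,148),(165,127),24),("A",(38,95),(152,74),24),("B",(207,188),(320,142),24),("B",(228,236),(338,190),24),("C",(38,343),(137,278),24),("C",(66,384),(165,318),24),
  ("P1tape",(257,390),(318,355),30),("P1",(237,352),(285,425),30),("P2tape",(428,340),(500,326),30),("P2",(421,293),(440,385),30)):
    A,B=t.on(ut(*a),z),t.on(ut(*b),z); print(n,yaw(A,B),round(np.linalg.norm(A-B)))
for n,a,b in(("A",(372,444),(472,495)),("A",(346,484),(448,540)),("B",(296,308),(402,343)),("C",(503,322),(616,336))):
    A,B=s.on(us(*a),24),s.on(us(*b),24); print("s",n,yaw(A,B),round(np.linalg.norm(A-B)))
# dark blob, threshold lower for remotes; tape centres for packs
print("P1",t.on(ut(288,372),30).round(1),s.on(us(451,223),30).round(1))
print("P2",t.on(ut(464,334),30).round(1),s.on(us(312,160),30).round(1))
# button/dial centres: dial & far buttons midpoints at z=24
E
python3 m2.py
```

```text
coaster [ 576.9 -363.3    6. ] [ 577.8 -362.8    6. ]
[ 576. -314.] [ 626. -365.] [ 527. -362.] [ 612. -400.] [ 544. -326.] [ 543. -401.] [ 613. -324.] 
A -79.0 77
A -78.9 76
B -67.3 80
B -66.8 78
C -56.3 77
C -56.0 77
P1tape -60.0 45
P1 -146.5 55
P2tape -78.5 47
P2 -169.4 59
s A 102.5 76
s A 101.0 78
s B 111.3 78
s C 124.1 77
P1 [ 405.  -212.9   30. ] [ 405.1 -212.3   30. ]
P2 [ 430.3 -325.4   30. ] [ 431.5 -322.7   30. ]
```

```bash
cat > g.py <<'E'
import sys,numpy as np
from scipy.spatial.transform import Rotation as R
from workcell import env
o=env.get_obs(); p=np.array(o["eef_pos"]); M=R.from_rotvec(o["orientation"]); m=M.as_matrix()
yaw=np.degrees(np.arctan2(m[1,0],m[0,0]))
print("t",round(o["t"],2),"pos",p.round(1),"yaw",round(yaw,2),"tilt",np.degrees(np.arccos(-m[2,2])).round(2),"j",np.round(o["joints"],2),"F",np.round(o["ft_force"],1),"w",round(o["width"],3))
if len(sys.argv)>1:
    tg=np.array([float(v) for v in sys.argv[1:4]]); d=m.T@(tg-p); print("tool delta",d.round(1),"rows",round(np.linalg.norm(d)/40,1))
    if len(sys.argv)>4:
        ty=float(sys.argv[4]); w=(ty-yaw+180)%360-180; w2=(w+90)%180-90
        print("rot about tool z: ",round(-w,2)," (same grasp:",round(-w2,2),") j6 end for same:",round(np.degrees(o["joints"][5])+w2,1),"+ j1 change")
        c,s=np.cos(np.radians(ty)),np.sin(np.radians(ty)); 
        for nm,y in(("after rot",ty),("after same-grasp rot",yaw+w2)):
            c,s=np.cos(np.radians(y)),np.sin(np.radians(y)); D=tg-p
            print(nm,"delta",np.round([c*D[0]+s*D[1],s*D[0]-c*D[1],-D[2]],1))
E
python3 g.py 560 -300 235; python3 g.py 484.5 239.7 235
```

```text
t 0.4 pos [ 228.7 -635.   201.7] yaw 109.81 tilt 0.01 j [-0.94  0.36  0.01 -0.   -1.22 -0.29] F [ 0.9 -0.6 -0.6] w 0.995
tool delta [202.9 425.2 -33.2] rows 11.8
t 0.4 pos [ 228.7 -635.   201.7] yaw 109.81 tilt 0.01 j [-0.94  0.36  0.01 -0.   -1.22 -0.29] F [ 0.9 -0.6 -0.6] w 0.995
tool delta [736.2 537.1 -33.1] rows 22.8
```

```bash
python3 -m pendant '{"translation":[[17,36,-3.3],[17,36,-3.3],[17,36,-3.3],[17,36,-3.3],[17,36,-3.3],[17,36,-3.3],[17,36,-3.3],[17,36,-3.3],[17,36,-3.3],[17,36,-3.3]],"rot":[[0,0,0],[0,0,0],[0,0,0],[0,0,0],[0,0,0],[0,0,0],[0,0,0],[0,0,0],[0,0,0],[0,0,0]],"grip":[1,1,1,1,1,1,1,1,1,1]}'; python3 g.py 484.5 239.7 235
```

```text
t: 1.23
eef_pos: [511.0, -351.4, 235.4]
orientation: [1.806, 2.57, 0.0]
ft_force: [-0.2, -0.5, 0.1]
width: 0.999
t 1.23 pos [ 511.  -351.4  235.4] yaw 109.82 tilt 0.04 j [-0.29  0.25 -0.07  0.   -1.26 -0.94] F [-0.2 -0.5  0.1] w 0.999
tool delta [5.651e+02 1.755e+02 3.000e-01] rows 14.8
```

```bash
python3 -m pendant '{"translation":[[37.5,11.6,0],[37.5,11.6,0],[37.5,11.6,0],[37.5,11.6,0],[37.5,11.6,0],[37.5,11.6,0],[37.5,11.6,0],[37.5,11.6,0],[37.5,11.6,0],[37.5,11.6,0]],"rot":[[0,0,0],[0,0,0],[0,0,0],[0,0,0],[0,0,0],[0,0,0],[0,0,0],[0,0,0],[0,0,0],[0,0,0]],"grip":[1,1,1,1,1,1,1,1,1,1]}'; python3 g.py 484.5 239.7 235
```

```text
t: 2.07
eef_pos: [491.4, 40.9, 235.4]
orientation: [1.806, 2.57, 0.002]
ft_force: [1.7, -0.2, 0.4]
width: 1.0
t 2.07 pos [491.4  40.9 235.4] yaw 109.82 tilt 0.06 j [ 0.48  0.03 -0.32  0.   -1.21 -1.71] F [ 1.7 -0.2  0.4] w 1.0
tool delta [189.3  60.9   0.4] rows 5.0
```

```bash
python3 -m pendant '{"translation":[[37.8,12.2,0],[37.8,12.2,0],[37.8,12.2,0],[37.8,12.2,0],[38,12.2,0],[0,0,0]],"rot":[[0,0,0],[0,0,0],[0,0,0],[0,0,0],[0,0,0],[0,0,0]],"grip":[1,1,1,1,1,1]}'; python3 g.py 484.5 239.7 148
python3 - <<'E'
from h import *
t=Cam("top"); t.crop("t4.png",120,120,200,150,4); s=Cam("scene"); s.crop("s4.png",330,90,200,190,3)
E
```

```text
t: 2.57
eef_pos: [485.1, 243.3, 234.5]
orientation: [-1.801, -2.574, -0.002]
ft_force: [0.9, -1.2, 1.0]
width: 0.998
t 2.57 pos [485.1 243.3 234.5] yaw 110.02 tilt 0.06 j [ 0.83  0.12 -0.23 -0.   -1.22 -2.05] F [ 0.9 -1.2  1. ] w 0.998
tool delta [-3.2 -1.8 86.5] rows 2.2
```

View pics/s4.png

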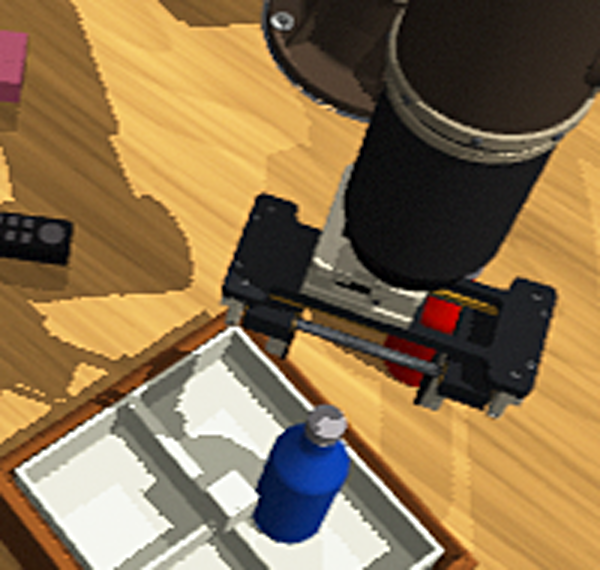

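View pics/t4.png

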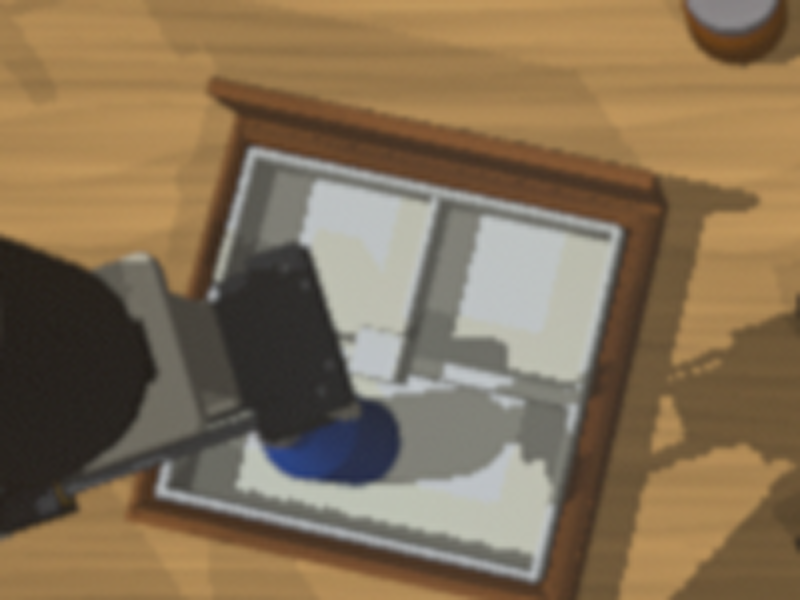

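```bash
python3 - <<'E'
from h import *
s=Cam("scene"); o=env.get_obs(); p=np.array(o["eef_pos"]); print(p)
a=np.radians(110); d=np.array([np.cos(a),np.sin(a),0]); n=np.array([np.sin(a),-np.cos(a),0])
im=s.img.copy()
big=cv2.resize(im[90:280,330:530],None,fx=4,fy=4,interpolation=cv2.INTER_CUBIC)
def dot(X,col):
    q=(s.px(X)-[330,90]+.5)*4-.5; cv2.circle(big,tuple(int(v) for v in q.round()),3,col,-1)
for sg in(-44,44):
    for k in(-9.5,9.5): dot(p+d*sg+n*k,(0,255,0))
dot(p,(0,255,255)); dot([484.5,239.7,180],(255,0,255)); dot([484.5,239.7,10],(255,0,255))
cv2.imwrite("pics/s5.png",big[:600])
E
```

```text
[484.78906227 238.01843639 234.63438235]
```

View pics/s5.png

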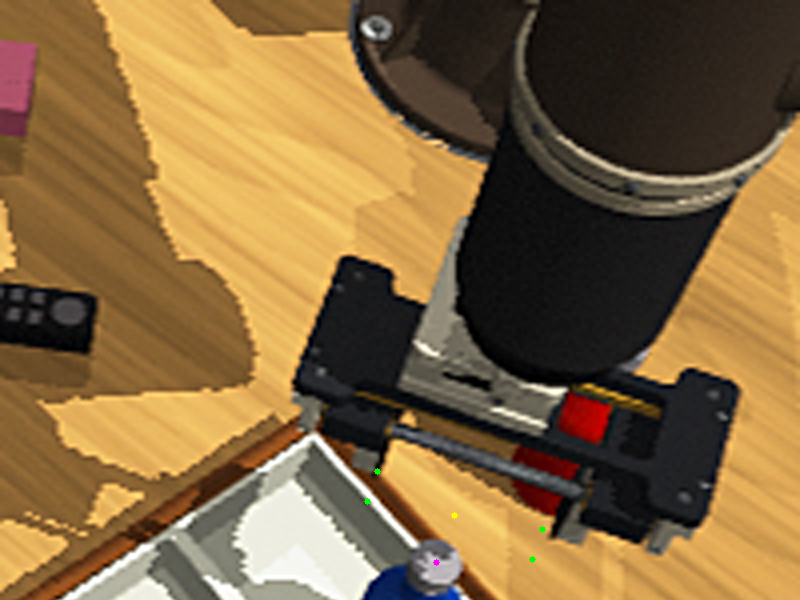

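```bash
python3 -m pendant '{"translation":[[0.8,0.2,20],[0.5,0,20],[0,0,0]],"rot":[[0,0,0],[0,0,0],[0,0,0]],"grip":[1,1,1]}'; cat > v.py <<'E'
import sys
from h import *
from scipy.spatial.transform import Rotation as R
# v.py name cam x y w h k
n,cam=sys.argv[1:3]; x,y,w,h,k=map(int,sys.argv[3:8])
s=Cam(cam); o=env.get_obs(); p=np.array(o["eef_pos"]); m=R.from_rotvec(o["orientation"]).as_matrix(); g=o["width"]*44
big=cv2.resize(s.img[y:y+h,x:x+w],None,fx=k,fy=k,interpolation=cv2.INTER_CUBIC)
def dot(X,c):
    q=(s.px(X)-[x,y]+.5)*k-.5; cv2.circle(big,tuple(int(v) for v in q.round()),2,c,-1)
for sg in(-g,g):
    for kk in(-9.5,9.5): dot(p+m[:,0]*sg+m[:,1]*kk,(0,255,0))
dot(p,(0,255,255))
for a in sys.argv[8:]: dot([float(v) for v in a.split(",")],(255,0,255))
cv2.imwrite("pics/"+n,big)
E
python3 g.py 484.5 239.7 148; python3 v.py s6.png scene 360 120 150 150 4 484.5,239.7,180;python3 v.py t6.png top 130 130 150 150 4 484.5,239.7,180
```

```text
t: 2.97
eef_pos: [483.1, 236.5, 191.6]
orientation: [-1.808, -2.567, 0.008]
ft_force: [-0.5, -0.2, -1.5]
width: 1.005
t 2.97 pos [483.1 236.5 191.6] yaw 109.69 tilt 0.3 j [ 0.82  0.14 -0.3  -0.   -1.13 -2.05] F [-0.5 -0.2 -1.5] w 1.005
tool delta [ 2.5  2.6 43.6] rows 1.1
```

View pics/s6.png

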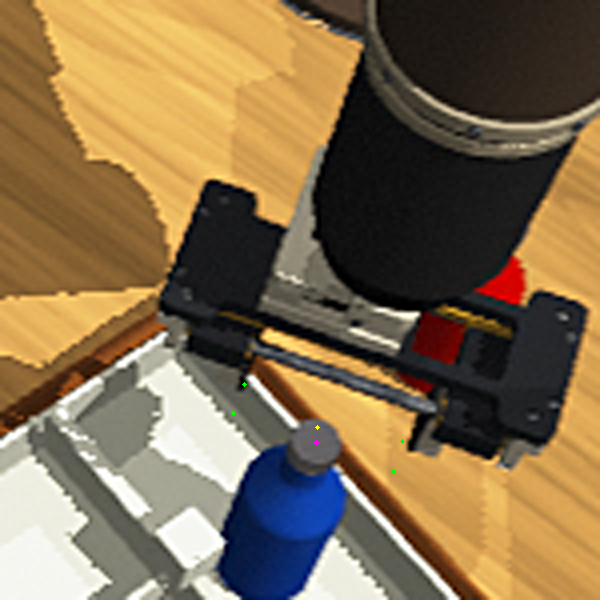

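View pics/t6.png

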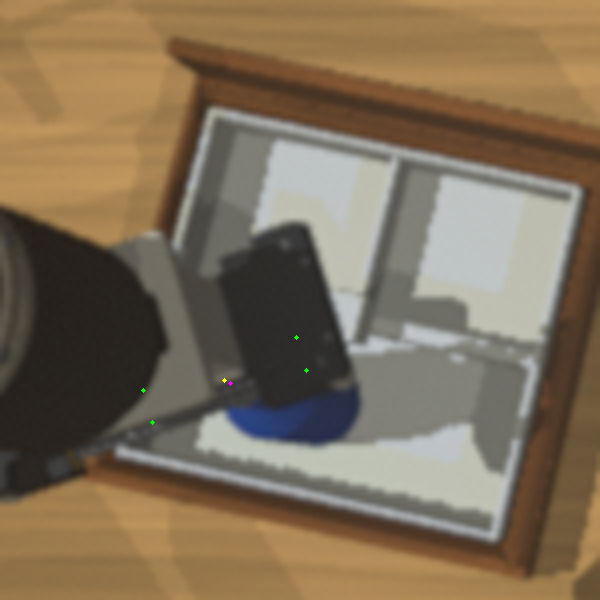

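```bash
python3 -m pendant '{"translation":[[1.5,1.5,14],[0,0,14],[0,0,0],[0,0,0]],"rot":[[0,0,0],[0,0,0],[0,0,0],[0,0,0]],"grip":[1,0.75,0.6,0.6]}'; python3 g.py 484.5 239.7 148; python3 v.py s7.png scene 360 120 150 150 5 484.5,239.7,180;python3 v.py t7.png top 130 130 150 150 4 484.5,239.7,180
```

```text
t: 3.4
eef_pos: [486.2, 240.5, 167.9]
orientation: [1.806, 2.57, 0.0]
ft_force: [0.1, -0.6, 0.4]
width: 0.834
t 3.4 pos [486.2 240.5 167.9] yaw 109.79 tilt 0.03 j [ 0.82  0.17 -0.33  0.   -1.07 -2.05] F [ 0.1 -0.6  0.4] w 0.834
tool delta [-0.2 -1.9 19.9] rows 0.5
```

View pics/s7.png

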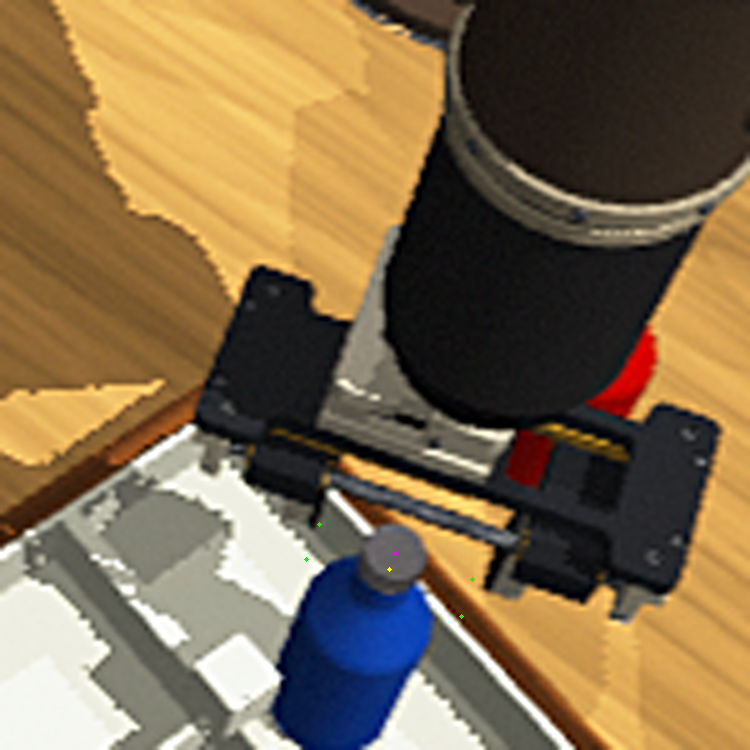

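```bash
python3 -m pendant '{"translation":[[0,-1,11],[0,-0.7,11],[0,0,0],[0,0,0],[0,0,0],[0,0,0],[0,0,0],[0,0,0]],"rot":[[0,0,0],[0,0,0],[0,0,0],[0,0,0],[0,0,0],[0,0,0],[0,0,0],[0,0,0]],"grip":[0.6,0.6,0.4,0,0,0,0,0]}'; python3 v.py s8.png scene 360 120 150 150 5 ; python3 v.py t8.png top 130 130 150 150 4;python3 g.py
```

```text
t: 4.17
eef_pos: [484.7, 240.6, 145.8]
orientation: [1.805, 2.57, 0.002]
ft_force: [-0.1, 0.1, 3.2]
width: 0.308
t 4.27 pos [484.8 240.6 145.8] yaw 109.83 tilt 0.09 j [ 0.82  0.18 -0.37  0.   -1.02 -2.05] F [ 0.1 -0.7  5.5] w 0.31
```

View pics/s8.png

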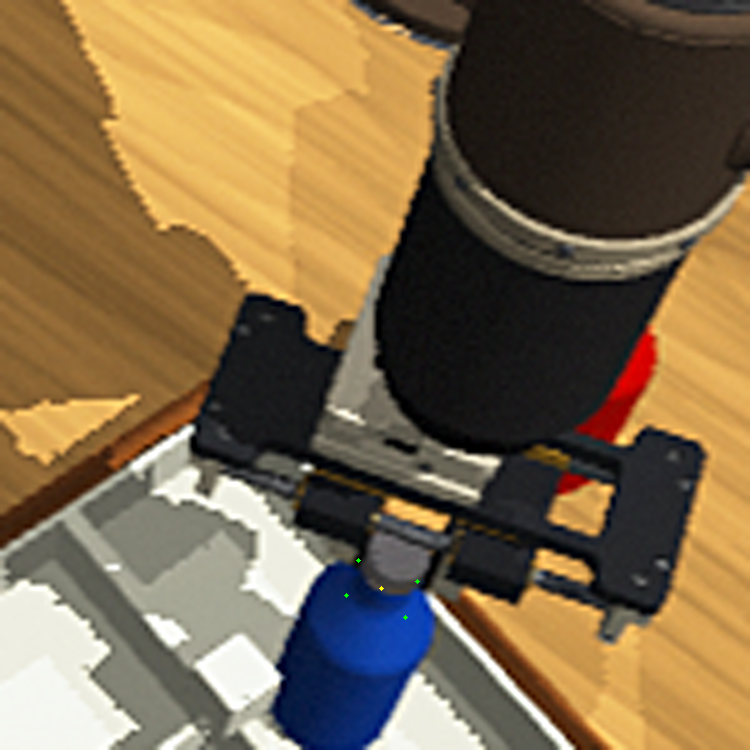

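```bash
python3 -m pendant '{"translation":[[0,0,-8],[0,0,-20],[0,0,-28],[0,0,-20],[0,0,-4],[0,0,0]],"rot":[[0,0,0],[0,0,0],[0,0,0],[0,0,0],[0,0,0],[0,0,0]],"grip":[0,0,0,0,0,0]}';python3 g.py 577.3 -363 225; python3 v.py s9.png scene 360 80 150 150 4 
```

```text
t: 4.77
eef_pos: [484.4, 240.9, 226.2]
orientation: [-1.806, -2.57, -0.004]
ft_force: [0.4, -0.0, -3.4]
width: 0.304
t 4.77 pos [484.4 240.9 226.2] yaw 109.81 tilt 0.14 j [ 0.82  0.12 -0.25 -0.   -1.2  -2.05] F [ 0.4 -0.  -3.4] w 0.304
tool delta [-5.996e+02 -1.173e+02  1.000e-01] rows 15.3
```

View pics/s9.png

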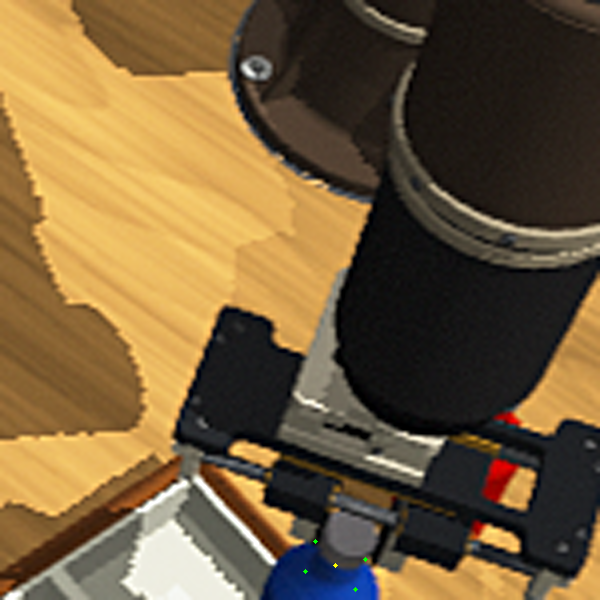

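```bash
python3 -m pendant '{"translation":[[-10,-2,0],[-20,-4,0],[-30,-5.9,0],[-34,-6.6,0],[-34,-6.6,0],[-34,-6.6,0],[-34,-6.6,0],[-34,-6.6,0],[-34,-6.6,0],[-34,-6.6,0]],"rot":[[0,0,0],[0,0,0],[0,0,0],[0,0,0],[0,0,0],[0,0,0],[0,0,0],[0,0,0],[0,0,0],[0,0,0]],"grip":[0,0,0,0,0,0,0,0,0,0]}';python3 -m pendant '{"translation":[[-34,-6.6,0],[-34,-6.6,0],[-34,-6.6,0],[-34,-6.6,0],[-34,-6.6,0],[-34,-6.6,0],[-34,-6.6,0],[-20,-4,0],[-10,-2,0],[-3,-0.6,0]],"rot":[[0,0,0],[0,0,0],[0,0,0],[0,0,0],[0,0,0],[0,0,0],[0,0,0],[0,0,0],[0,0,0],[0,0,0]],"grip":[0,0,0,0,0,0,0,0,0,0]}';python3 g.py 577.3 -363 144
```

```text
t: 5.65
eef_pos: [529.2, -61.8, 223.2]
orientation: [-1.805, -2.569, 0.003]
ft_force: [0.9, 0.5, -1.3]
width: 0.303
t: 6.48
eef_pos: [571.4, -334.2, 222.3]
orientation: [-1.807, -2.565, 0.002]
ft_force: [-0.3, 0.9, -2.7]
width: 0.306
t 6.48 pos [ 571.4 -334.2  222.3] yaw 109.67 tilt 0.23 j [-0.24  0.33  0.02 -0.   -1.26 -0.99] F [-0.3  0.9 -2.7] w 0.306
tool delta [-29.3  -3.9  78.2] rows 2.1
```

```bash
python3 -m pendant '{"translation":[[-15,-2,0],[-12,-2,0],[-1.5,0,0],[0,0,25],[0,0,20],[0,0,12],[0,0,0],[0,0,0]],"rot":[[0,0,0],[0,0,0],[0,0,0],[0,0,0],[0,0,0],[0,0,0],[0,0,0],[0,0,0]],"grip":[0,0,0,0,0,0,0,0]}';python3 g.py 577.3 -363 144;python3 v.py s10.png scene 160 60 200 150 4 577.3,-363,6; python3 v.py t10.png top 350 130 150 150 4
```

```text
t: 7.15
eef_pos: [578.5, -360.4, 167.8]
orientation: [-1.805, -2.57, 0.001]
ft_force: [0.7, -0.4, -1.3]
width: 0.308
t 7.15 pos [ 578.5 -360.4  167.8] yaw 109.86 tilt 0.07 j [-0.27  0.39 -0.02  0.   -1.16 -0.95] F [ 0.7 -0.4 -1.3] w 0.308
tool delta [-2.  -2.  23.8] rows 0.6
```

View pics/s10.png

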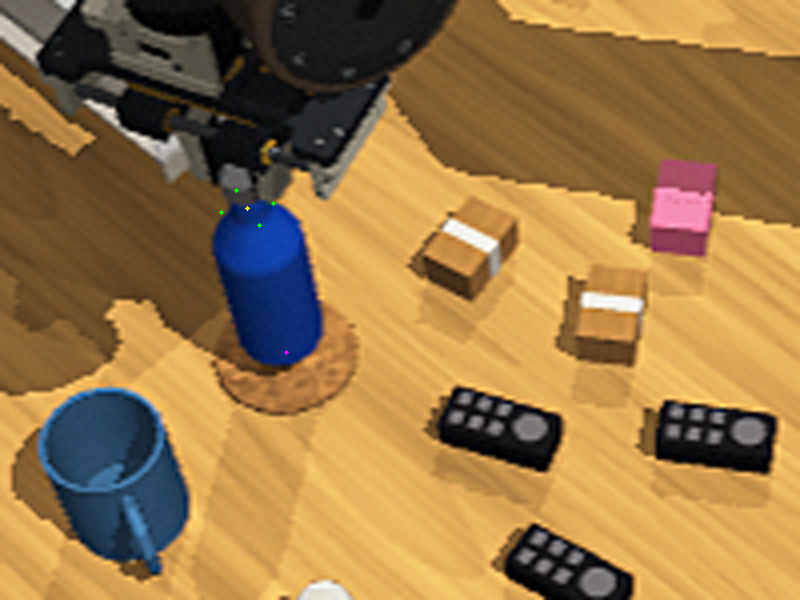

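View pics/t10.png

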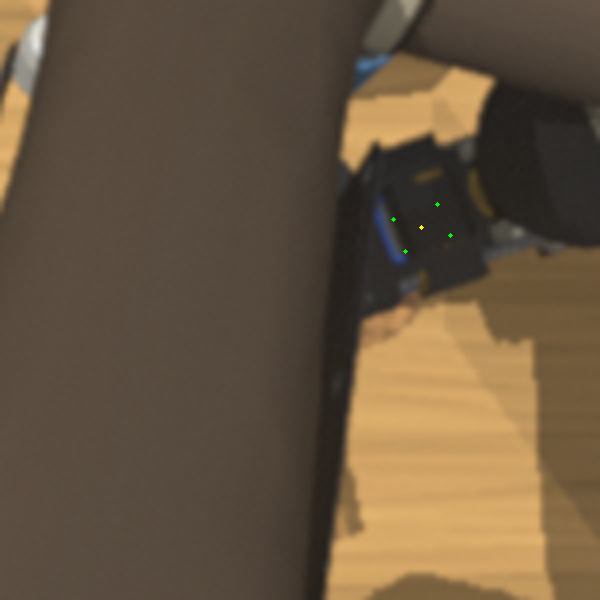

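```bash
python3 -m pendant '{"translation":[[-1.5,-1.5,8],[0,0,9],[0,0,5],[0,0,2],[0,0,1],[0,0,0]],"rot":[[0,0,0],[0,0,0],[0,0,0],[0,0,0],[0,0,0],[0,0,0]],"grip":[0,0,0,0,0,0]}';python3 g.py 577.3 -363 142
```

```text
t: 7.75
eef_pos: [577.6, -362.7, 142.5]
orientation: [-1.806, -2.57, 0.0]
ft_force: [-0.5, 0.7, -2.1]
width: 0.306
t 7.75 pos [ 577.6 -362.7  142.5] yaw 109.81 tilt 0.03 j [-0.28  0.41 -0.05  0.   -1.11 -0.95] F [-0.5  0.7 -2.1] w 0.306
tool delta [-0.2 -0.4  0.5] rows 0.0
```

```bash
python3 -m pendant '{"translation":[[0,0,0.5],[0,0,0.5],[0,0,0.5],[0,0,0]],"rot":[[0,0,0],[0,0,0],[0,0,0],[0,0,0]],"grip":[0,0,0,0]}';python3 g.py 577.3 -363 142
```

```text
t: 8.08
eef_pos: [578.0, -362.8, 141.9]
orientation: [1.805, 2.57, 0.0]
ft_force: [-0.2, -0.6, -1.2]
width: 0.306
t 8.08 pos [ 578.  -362.8  141.9] yaw 109.82 tilt 0.06 j [-0.28  0.41 -0.05  0.   -1.11 -0.95] F [-0.2 -0.6 -1.2] w 0.306
tool delta [ 0.1 -0.8 -0.1] rows 0.0
```

Near contact; one more millimetre, then open gently.

```bash
python3 -m pendant '{"translation":[[0,0,0.7],[0,0,0.5],[0,0,0],[0,0,0],[0,0,0],[0,0,0],[0,0,0],[0,0,0]],"rot":[[0,0,0],[0,0,0],[0,0,0],[0,0,0],[0,0,0],[0,0,0],[0,0,0],[0,0,0]],"grip":[0,0,0,0.35,0.45,0.6,0.8,0.9]}';python3 g.py 577.3 -363 200;python3 v.py s11.png scene 160 60 200 150 4 577.3,-363,6
```

```text
t: 8.75
eef_pos: [577.6, -362.5, 139.9]
orientation: [-1.806, -2.57, 0.0]
ft_force: [0.1, -0.5, 0.0]
width: 0.588
t 8.75 pos [ 577.6 -362.5  139.9] yaw 109.81 tilt 0.03 j [-0.28  0.41 -0.05 -0.   -1.11 -0.95] F [ 0.1 -0.5  0. ] w 0.588
tool delta [ -0.3  -0.4 -60.1] rows 1.5
```

View pics/s11.png

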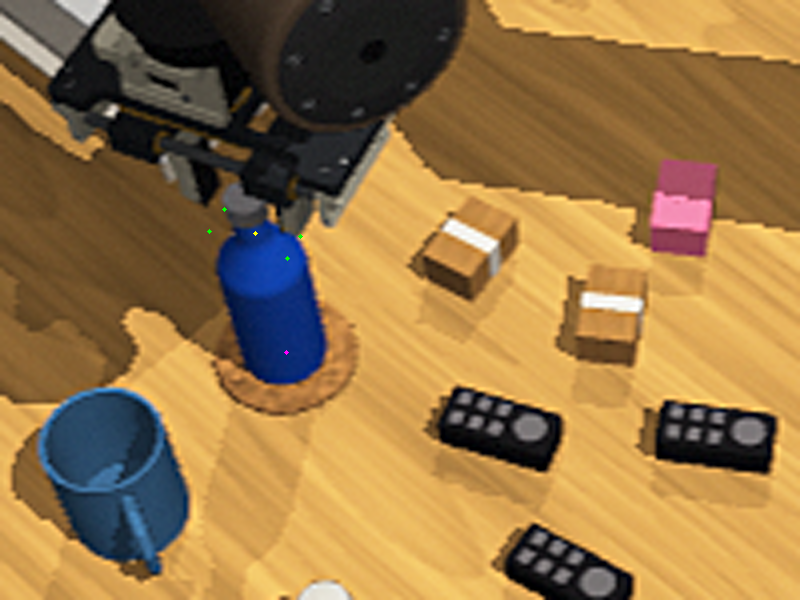

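```bash
python3 -m pendant '{"translation":[[0,0,0],[0,0,-5],[0,0,-25],[0,0,-30],[0,0,-25],[0,0,0]],"rot":[[0,0,0],[0,0,0],[0,0,0],[0,0,0],[0,0,0],[0,0,0]],"grip":[1,1,1,1,1,1]}';python3 g.py 536.5 207.5 225 168.5;python3 v.py s12.png scene 160 60 200 150 4 577.3,-363,6
```

```text
t: 9.3
eef_pos: [580.0, -364.3, 232.1]
orientation: [1.8, 2.564, 0.001]
ft_force: [0.9, -1.1, 1.8]
width: 0.995
t 9.3 pos [ 580.  -364.3  232.1] yaw 109.85 tilt 0.53 j [-0.28  0.35  0.07  0.   -1.28 -0.95] F [ 0.9 -1.1  1.8] w 0.995
tool delta [552.6 153.2   4.1] rows 14.3
rot about tool z:  -58.65  (same grasp: -58.65 ) j6 end for same: 4.3 + j1 change
after rot delta [156.7 551.6   7.1]
after same-grasp rot delta [156.7 551.6   7.1]
```

View pics/s12.png

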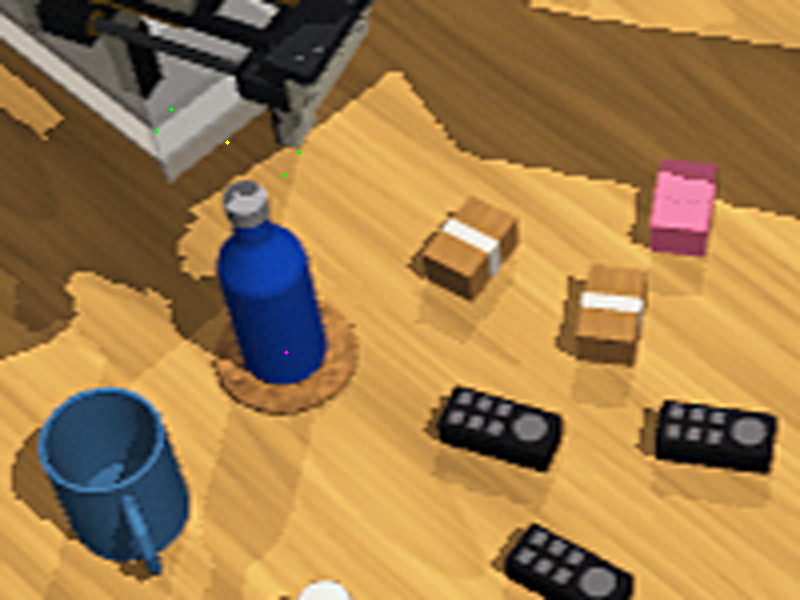

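```bash
python3 -m pendant '{"translation":[[0,0,0],[0,0,0],[0,0,0],[0,0,0],[0,0,0],[0,0,0],[0,0,0],[0,0,0],[0,0,0],[0,0,0]],"rot":[[0,0,-6.5],[0,0,-6.5],[0,0,-6.5],[0,0,-6.5],[0,0,-6.5],[0,0,-6.5],[0,0,-6.5],[0,0,-6.5],[0,0,-6.5],[0,0,0]],"grip":[1,1,1,1,1,1,1,1,1,1]}';python3 g.py 536.5 207.5 225 168.5
```

```text
t: 10.18
eef_pos: [577.4, -362.5, 224.5]
orientation: [-0.312, -3.125, -0.001]
ft_force: [-0.7, 0.2, -0.9]
width: 0.999
t 10.18 pos [ 577.4 -362.5  224.5] yaw 168.61 tilt 0.06 j [-0.28  0.36  0.06 -0.   -1.28  0.08] F [-0.7  0.2 -0.9] w 0.999
tool delta [ 1.527e+02  5.506e+02 -2.000e-01] rows 14.3
rot about tool z:  0.11  (same grasp: 0.11 ) j6 end for same: 4.3 + j1 change
after rot delta [ 1.537e+02  5.504e+02 -5.000e-01]
after same-grasp rot delta [ 1.537e+02  5.504e+02 -5.000e-01]
```

```bash
python3 -m pendant '{"translation":[[10.2,37,0],[10.2,37,0],[10.2,37,0],[10.2,37,0],[10.2,37,0],[10.2,37,0],[10.2,37,0],[10.2,37,0],[10.2,37,0],[10.2,37,0]],"rot":[[0,0,0],[0,0,0],[0,0,0],[0,0,0],[0,0,0],[0,0,0],[0,0,0],[0,0,0],[0,0,0],[0,0,0]],"grip":[1,1,1,1,1,1,1,1,1,1]}';python3 -m pendant '{"translation":[[10.2,37,0],[10.2,37,0],[10.2,37,0],[10.2,37,10],[10.2,32,10],[0,0,0],[0,0,0]],"rot":[[0,0,0],[0,0,0],[0,0,0],[0,0,0],[0,0,0],[0,0,0],[0,0,0]],"grip":[1,1,1,1,1,1,1]}';python3 g.py 536.5 207.5 53 168.5;python3 v.py s13.png scene 330 120 180 180 4 536.5,207.5,88;python3 v.py t13.png top 130 130 150 150 4 536.5,207.5,88
```

```text
t: 11.02
eef_pos: [552.0, 22.1, 225.1]
orientation: [-0.327, -3.125, -0.0]
ft_force: [0.8, 0.2, -0.4]
width: 1.001
t: 11.6
eef_pos: [538.3, 208.4, 203.9]
orientation: [-0.321, -3.123, 0.002]
ft_force: [-0.3, -0.2, -0.5]
width: 1.002
t 11.6 pos [538.3 208.4 203.9] yaw 168.27 tilt 0.13 j [ 0.71  0.2  -0.2  -0.   -1.17 -0.91] F [-0.3 -0.2 -0.5] w 1.002
tool delta [  1.4  -1.  150.9] rows 3.8
rot about tool z:  -0.23  (same grasp: -0.23 ) j6 end for same: -52.1 + j1 change
after rot delta [  1.6  -1.3 150.9]
after same-grasp rot delta [  1.6  -1.3 150.9]
```

View pics/s13.png

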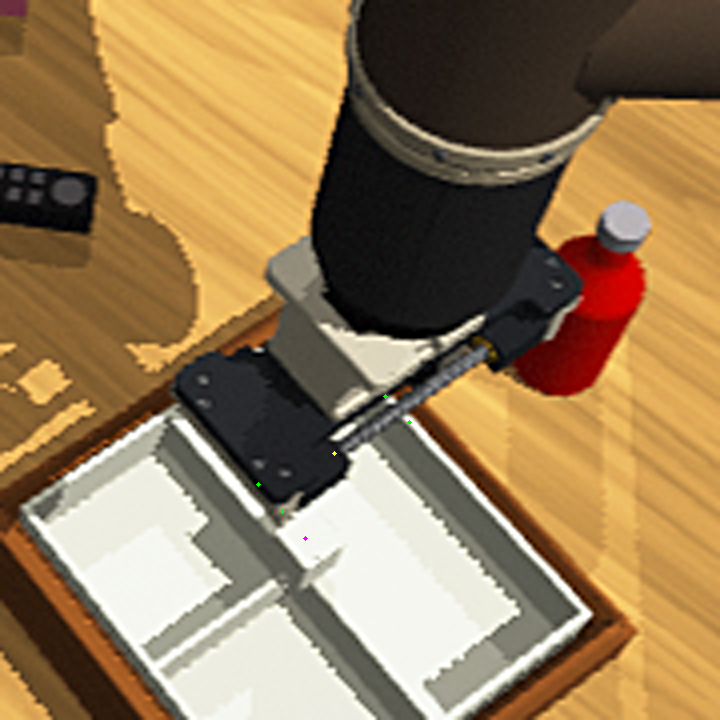

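View pics/t13.png

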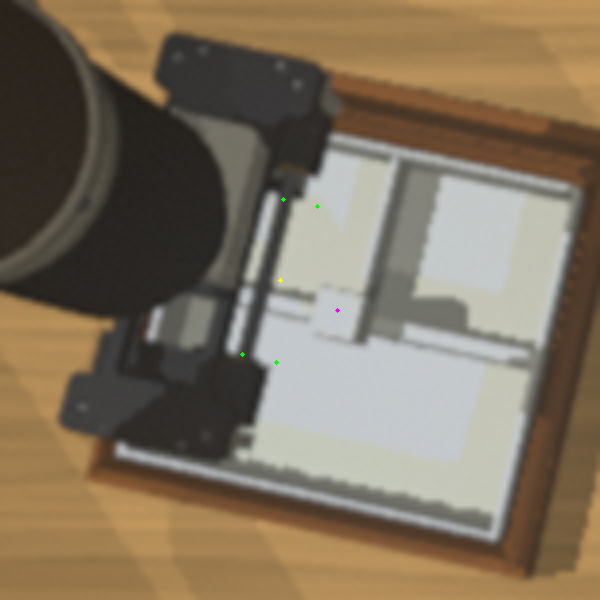

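```bash
python3 -m pendant '{"translation":[[1,-1,35],[0.5,0,35],[0,0,35],[0,0,20],[0,0,0],[0,0,0]],"rot":[[0,0,-0.2],[0,0,0],[0,0,0],[0,0,0],[0,0,0],[0,0,0]],"grip":[1,1,1,1,1,1]}';python3 g.py 536.5 207.5 53 168.5
```

```text
t: 12.2
eef_pos: [537.8, 205.0, 80.2]
orientation: [-0.318, -3.125, 0.002]
ft_force: [-0.0, -0.7, 1.2]
width: 0.999
t 12.2 pos [537.8 205.   80.2] yaw 168.39 tilt 0.09 j [ 0.7   0.31 -0.37  0.   -0.9  -0.91] F [-0.  -0.7  1.2] w 0.999
tool delta [ 1.8  2.3 27.2] rows 0.7
rot about tool z:  -0.11  (same grasp: -0.11 ) j6 end for same: -51.9 + j1 change
after rot delta [ 1.8  2.2 27.2]
after same-grasp rot delta [ 1.8  2.2 27.2]
```

```bash
python3 -m pendant '{"translation":[[1.8,2.2,9],[0,0,9],[0,0,9],[0,0,0],[0,0,0]],"rot":[[0,0,-0.1],[0,0,0],[0,0,0],[0,0,0],[0,0,0]],"grip":[1,1,1,1,1]}';python3 g.py 536.2 207.5 53 168.5;python3 v.py s14.png scene 330 120 180 180 4 536.5,207.5,88;python3 v.py t14.png top 130 130 150 150 4 536.5,207.5,88
```

```text
t: 12.62
eef_pos: [536.0, 208.6, 52.9]
orientation: [-0.312, -3.126, 0.001]
ft_force: [0.5, 0.2, 1.2]
width: 0.997
t 12.62 pos [536.  208.6  52.9] yaw 168.61 tilt 0.05 j [ 0.71  0.34 -0.4   0.   -0.84 -0.91] F [0.5 0.2 1.2] w 0.997
tool delta [-0.4 -1.  -0.1] rows 0.0
rot about tool z:  0.11  (same grasp: 0.11 ) j6 end for same: -52.2 + j1 change
after rot delta [-0.4 -1.  -0.1]
after same-grasp rot delta [-0.4 -1.  -0.1]
```

View pics/s14.png

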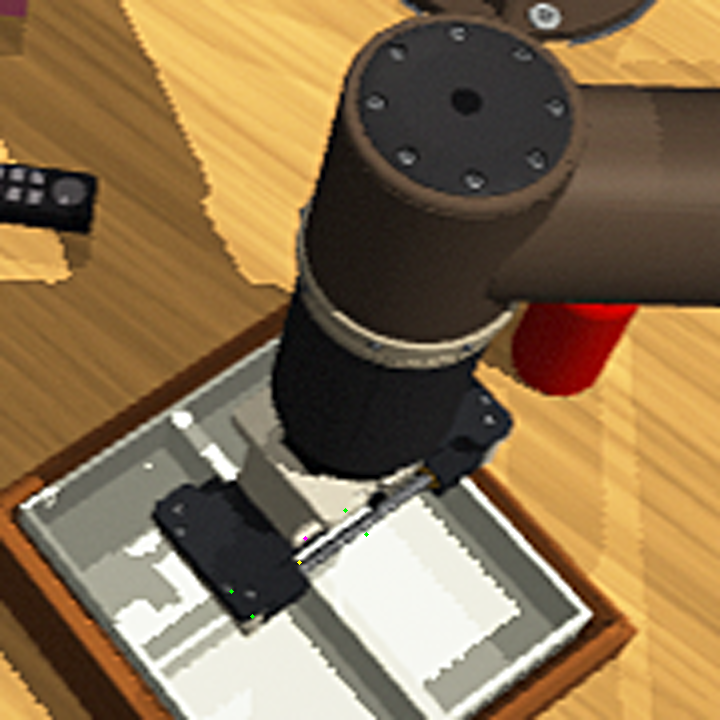

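View pics/t14.png

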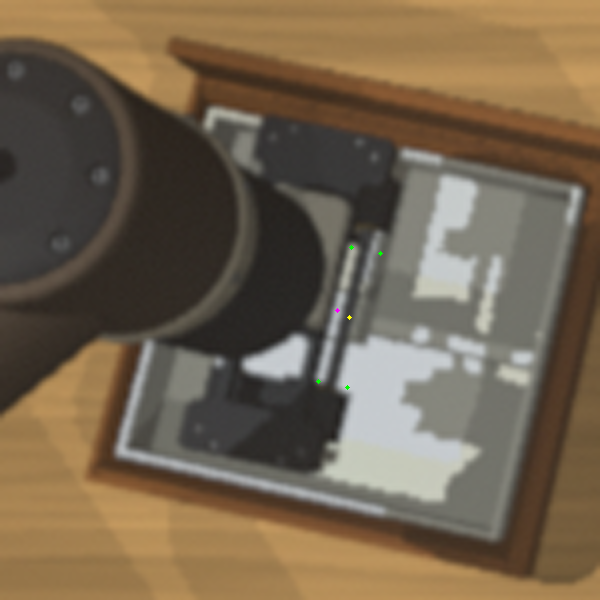

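Fingers straddle the knob. Close.

```bash
python3 -m pendant '{"translation":[[0,-0.5,0],[0,0,0],[0,0,0],[0,0,0],[0,0,0],[0,0,0],[0,0,0],[0,0,0],[0,0,0]],"rot":[[0,0,0],[0,0,0],[0,0,0],[0,0,0],[0,0,0],[0,0,0],[0,0,0],[0,0,0],[0,0,0]],"grip":[0.8,0.6,0.4,0,0,0,0,0,0]}';python3 g.py 536.2 207.5 153 168.5
```

```text
t: 13.47
eef_pos: [536.2, 208.3, 53.1]
orientation: [-0.312, -3.126, -0.0]
ft_force: [-0.3, 1.0, 0.6]
width: 0.379
t 13.47 pos [536.2 208.3  53.1] yaw 168.61 tilt 0.0 j [ 0.71  0.34 -0.4  -0.   -0.84 -0.91] F [-0.3  1.   0.6] w 0.379
tool delta [ -0.2  -0.8 -99.9] rows 2.5
rot about tool z:  0.11  (same grasp: 0.11 ) j6 end for same: -52.2 + j1 change
after rot delta [ -0.2  -0.8 -99.9]
after same-grasp rot delta [ -0.2  -0.8 -99.9]
```

```bash
python3 -m pendant '{"translation":[[0,0,0],[0,0,0],[0,0,0]],"rot":[[0,0,0],[0,0,0],[0,0,0]],"grip":[0,0,0]}' | tail -2;python3 g.py
```

```text
ft_force: [-1.0, 1.1, -0.7]
width: 0.337
t 13.72 pos [536.1 208.3  53.1] yaw 168.6 tilt 0.01 j [ 0.71  0.34 -0.4  -0.   -0.84 -0.91] F [-1.   1.1 -0.7] w 0.337
```

```bash
python3 -m pendant '{"translation":[[0,0,-4],[0,0,-8],[0,0,-16],[0,0,-22],[0,0,-22],[0,0,-20],[0,0,-14],[0,0,-6],[0,0,0],[0,0,0]],"rot":[[0,0,0],[0,0,0],[0,0,0],[0,0,0],[0,0,0],[0,0,0],[0,0,0],[0,0,0],[0,0,0],[0,0,0]],"grip":[0,0,0,0,0,0,0,0,0,0]}' ;python3 g.py; python3 v.py s15.png scene 290 80 220 200 3;python3 v.py t15.png top 100 100 200 200 3
```

```text
t: 14.55
eef_pos: [535.7, 208.2, 164.7]
orientation: [-0.312, -3.125, -0.0]
ft_force: [-0.7, 0.1, -4.7]
width: 0.338
t 14.55 pos [535.7 208.2 164.7] yaw 168.6 tilt 0.04 j [ 0.71  0.22 -0.27 -0.   -1.08 -0.91] F [-0.7  0.1 -4.7] w 0.338
```

View pics/s15.png

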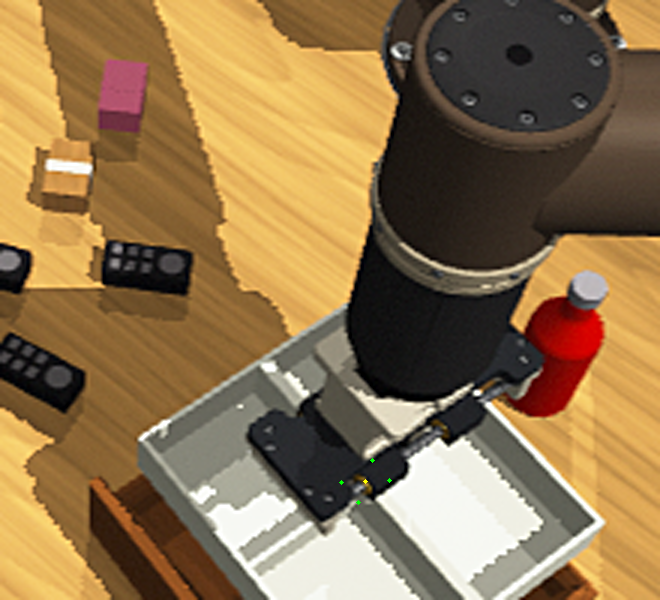

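View pics/t15.png

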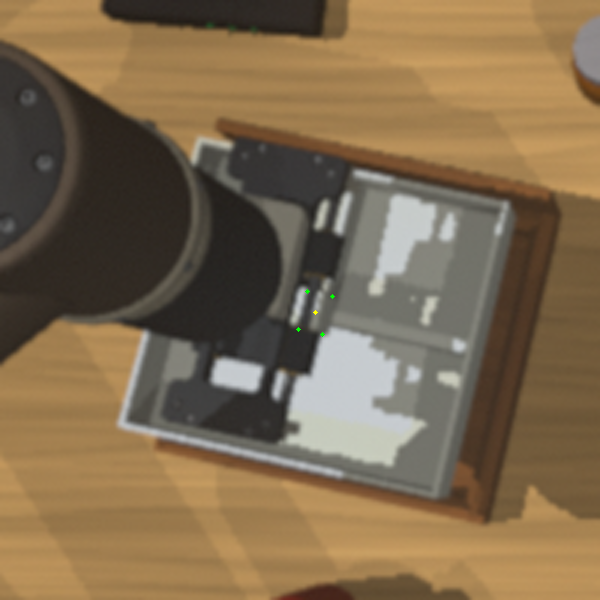

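```bash
Z='[[0,0,0],[0,0,0],[0,0,0],[0,0,0],[0,0,0],[0,0,0],[0,0,0],[0,0,0],[0,0,0],[0,0,0]]'; python3 -m pendant '{"translation":[[0,0,0],[0,0,0],[0,0,0],[0,0,0],[0,0,0],[0,0,0],[0,0,0],[0,0,0],[0,0,0],[0,0,0]],"rot":[[0,0,-3],[0,0,-5],[0,0,-6],[0,0,-6],[0,0,-6],[0,0,-6],[0,0,-6],[0,0,-6],[0,0,-6],[0,0,-6]],"grip":[0,0,0,0,0,0,0,0,0,0]}'; python3 g.py; python3 -m pendant '{"translation":[[0,0,0],[0,0,0],[0,0,0],[0,0,0],[0,0,0],[0,0,0],[0,0,0],[0,0,0],[0,0,0],[0,0,0]],"rot":[[0,0,-6],[0,0,-6],[0,0,-6],[0,0,-6],[0,0,-6],[0,0,-6],[0,0,-6],[0,0,-6],[0,0,-6],[0,0,-6]],"grip":[0,0,0,0,0,0,0,0,0,0]}'; python3 g.py 536.2 208.3 164.7 348.5
```

```text
t: 15.48
eef_pos: [535.6, 207.9, 163.7]
orientation: [1.199, -2.901, 0.001]
ft_force: [-0.1, -0.9, -5.1]
width: 0.337
t 15.48 pos [535.6 207.9 163.7] yaw -135.1 tilt 0.14 j [ 0.71  0.22 -0.27 -0.   -1.08  0.07] F [-0.1 -0.9 -5.1] w 0.337
t: 16.32
eef_pos: [535.6, 207.9, 163.7]
orientation: [2.489, -1.913, -0.001]
ft_force: [0.3, -0.1, -3.0]
width: 0.339
t 16.32 pos [535.6 207.9 163.7] yaw -75.1 tilt 0.14 j [ 0.71  0.22 -0.27 -0.   -1.08  1.12] F [ 0.3 -0.1 -3. ] w 0.339
tool delta [-0.2 -0.7 -1. ] rows 0.0
rot about tool z:  -63.6  (same grasp: -63.6 ) j6 end for same: 127.8 + j1 change
after rot delta [ 0.5 -0.5 -1. ]
after same-grasp rot delta [ 0.5 -0.5 -1. ]
```

```bash
python3 -m pendant '{"translation":[[0,0,0],[0,0,0],[0,0,0],[0,0,0],[0,0,0],[0,0,0],[0,0,0],[0,0,0],[0,0,0],[0,0,0]],"rot":[[0,0,-6],[0,0,-6],[0,0,-6],[0,0,-6],[0,0,-6],[0,0,-6],[0,0,-6],[0,0,-6],[0,0,-4],[0,0,-2]],"grip":[0,0,0,0,0,0,0,0,0,0]}'; python3 g.py 536.2 208.3 53 348.5;  python3 -m pendant '{"translation":[[0,0,0],[0,0,0],[0,0,0],[0,0,0]],"rot":[[0,0,-6],[0,0,-3.5],[0,0,0],[0,0,0]],"grip":[0,0,0,0]}'; python3 g.py 536.2 208.3 53 348.5; python3 v.py s16.png scene 290 80 220 200 3;python3 v.py t16.png top 100 100 200 200 3
```

```text
t: 17.15
eef_pos: [535.5, 207.9, 163.7]
orientation: [3.086, -0.576, -0.003]
ft_force: [-0.9, 0.9, -4.5]
width: 0.336
t 17.15 pos [535.5 207.9 163.7] yaw -21.15 tilt 0.15 j [ 0.71  0.22 -0.27 -0.   -1.08  2.06] F [-0.9  0.9 -4.5] w 0.336
tool delta [  0.6  -0.9 110.7] rows 2.8
rot about tool z:  -9.65  (same grasp: -9.65 ) j6 end for same: 127.8 + j1 change
after rot delta [  0.6  -0.5 110.7]
after same-grasp rot delta [  0.6  -0.5 110.7]
t: 17.48
eef_pos: [535.7, 208.0, 164.1]
orientation: [3.123, -0.329, -0.002]
ft_force: [0.3, 0.1, -4.8]
width: 0.337
t 17.48 pos [535.7 208.  164.1] yaw -12.02 tilt 0.11 j [ 0.71  0.22 -0.27 -0.   -1.08  2.22] F [ 0.3  0.1 -4.8] w 0.337
tool delta [  0.5  -0.6 111.1] rows 2.8
rot about tool z:  -0.52  (same grasp: -0.52 ) j6 end for same: 127.8 + j1 change
after rot delta [  0.4  -0.4 111.1]
after same-grasp rot delta [  0.4  -0.4 111.1]
```

View pics/s16.png

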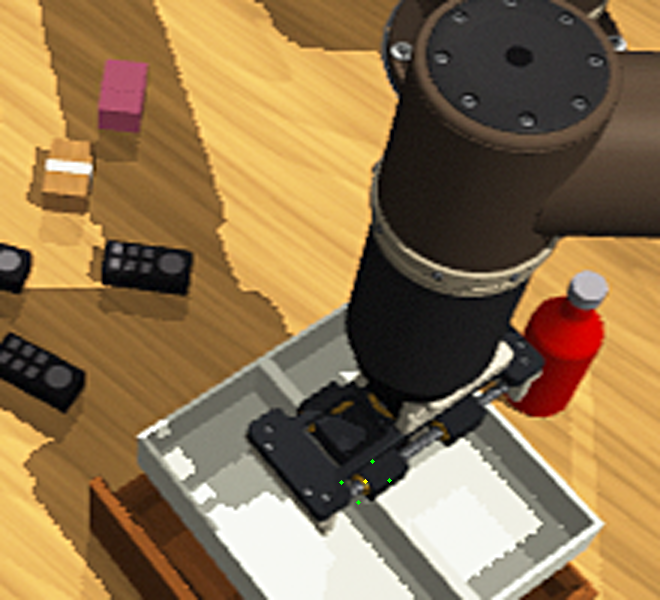

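View pics/t16.png

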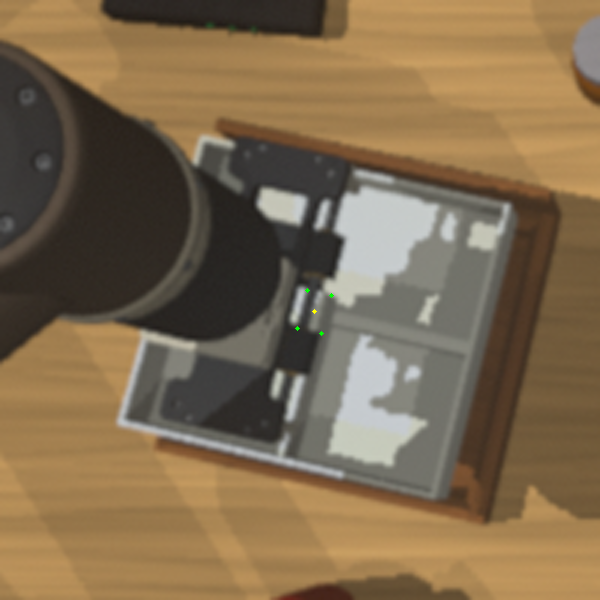

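```bash
python3 -m pendant '{"translation":[[0.4,-0.4,10],[0,0,20],[0,0,20],[0,0,15],[0,0,8],[0,0,4],[0,0,0],[0,0,0]],"rot":[[0,0,-0.5],[0,0,0],[0,0,0],[0,0,0],[0,0,0],[0,0,0],[0,0,0],[0,0,0]],"grip":[0,0,0,0,0,0,0,0]}'; python3 g.py 536.1 208.3 53 348.6
```

```text
t: 18.25
eef_pos: [537.1, 208.8, 88.6]
orientation: [-3.126, 0.312, -0.001]
ft_force: [0.3, 0.3, -3.5]
width: 0.334
t 18.25 pos [537.1 208.8  88.6] yaw -11.38 tilt 0.04 j [ 0.71  0.3  -0.36  0.   -0.91  2.23] F [ 0.3  0.3 -3.5] w 0.334
tool delta [-0.9  0.7 35.6] rows 0.9
rot about tool z:  0.02  (same grasp: 0.02 ) j6 end for same: 127.9 + j1 change
after rot delta [-0.9  0.7 35.6]
after same-grasp rot delta [-0.9  0.7 35.6]
```

```bash
python3 -m pendant '{"translation":[[-0.9,0.7,5],[0,0,5],[0,0,5],[0,0,4],[0,0,0]],"rot":[[0,0,0],[0,0,0],[0,0,0],[0,0,0],[0,0,0]],"grip":[0,0,0,0,0]}'; python3 g.py 536.1 208.3 53 348.6; python3 -m pendant '{"translation":[[0,0,3],[0,0,3],[0,0,3],[0,0,2],[0,0,0]],"rot":[[0,0,0],[0,0,0],[0,0,0],[0,0,0],[0,0,0]],"grip":[0,0,0,0,0]}'; python3 g.py 536.1 208.3 53 348.6
```

```text
t: 18.67
eef_pos: [535.1, 207.7, 68.1]
orientation: [3.125, -0.312, -0.002]
ft_force: [-0.2, 0.1, -3.8]
width: 0.337
t 18.67 pos [535.1 207.7  68.1] yaw -11.4 tilt 0.09 j [ 0.71  0.32 -0.38 -0.   -0.87  2.23] F [-0.2  0.1 -3.8] w 0.337
tool delta [ 0.9 -0.8 15.1] rows 0.4
rot about tool z:  -0.0  (same grasp: -0.0 ) j6 end for same: 127.9 + j1 change
after rot delta [ 0.9 -0.8 15.1]
after same-grasp rot delta [ 0.9 -0.8 15.1]
t: 19.08
eef_pos: [535.4, 207.9, 57.6]
orientation: [3.126, -0.312, -0.001]
ft_force: [0.1, -0.6, -3.2]
width: 0.336
t 19.08 pos [535.4 207.9  57.6] yaw -11.39 tilt 0.05 j [ 0.71  0.33 -0.4  -0.   -0.85  2.23] F [ 0.1 -0.6 -3.2] w 0.336
tool delta [ 0.7 -0.5  4.6] rows 0.1
rot about tool z:  0.01  (same grasp: 0.01 ) j6 end for same: 127.9 + j1 change
after rot delta [ 0.7 -0.5  4.6]
after same-grasp rot delta [ 0.7 -0.5  4.6]
```

```bash
python3 -m pendant '{"translation":[[0.3,-0.2,2],[0,0,1.5],[0,0,1],[0,0,0.5],[0,0,0]],"rot":[[0,0,0],[0,0,0],[0,0,0],[0,0,0],[0,0,0]],"grip":[0,0,0,0,0]}'; python3 g.py 536.1 208.3 53 348.6; python3 -m pendant '{"translation":[[0,0,0],[0,0,0],[0,0,0],[0,0,0],[0,0,0],[0,0,0],[0,0,0],[0,0,0]],"rot":[[0,0,0],[0,0,0],[0,0,0],[0,0,0],[0,0,0],[0,0,0],[0,0,0],[0,0,0]],"grip":[0.4,0.5,0.7,1,1,1,1,1]}'; python3 g.py
```

```text
t: 19.5
eef_pos: [536.0, 208.3, 53.2]
orientation: [-3.126, 0.312, -0.0]
ft_force: [0.9, -0.5, -4.4]
width: 0.341
t 19.5 pos [536.  208.3  53.2] yaw -11.38 tilt 0.01 j [ 0.71  0.34 -0.4   0.   -0.84  2.23] F [ 0.9 -0.5 -4.4] w 0.341
tool delta [ 0.1 -0.1  0.2] rows 0.0
rot about tool z:  0.02  (same grasp: 0.02 ) j6 end for same: 127.9 + j1 change
after rot delta [ 0.1 -0.1  0.2]
after same-grasp rot delta [ 0.1 -0.1  0.2]
t: 20.17
eef_pos: [536.0, 208.3, 53.2]
orientation: [-3.126, 0.312, -0.0]
ft_force: [-0.0, 0.2, 0.0]
width: 0.868
t 20.17 pos [536.  208.3  53.2] yaw -11.39 tilt 0.0 j [ 0.71  0.34 -0.4   0.   -0.84  2.23] F [-0.   0.2  0. ] w 0.868
```

```bash
python3 -m pendant '{"translation":[[0,0,-10],[0,0,-30],[0,0,-35],[0,0,-35],[0,0,-35],[0,0,-35],[0,0,0]],"rot":[[0,0,0],[0,0,0],[0,0,0],[0,0,3],[0,0,7],[0,0,7],[0,0,7]],"grip":[1,1,1,1,1,1,1]}';python3 g.py 576 -91 220 191.5; python3 v.py s17.png scene 310 160 190 190 3;python3 v.py t17.png top 130 130 150 150 4
```

```text
t: 20.75
eef_pos: [539.3, 209.6, 242.3]
orientation: [-2.982, 0.96, -0.014]
ft_force: [1.3, -0.3, 1.1]
width: 1.001
t 20.75 pos [539.3 209.6 242.3] yaw -35.68 tilt 0.7 j [ 0.71  0.17 -0.16  0.   -1.24  1.81] F [ 1.3 -0.3  1.1] w 1.001
tool delta [205. 223.  21.] rows 7.6
rot about tool z:  132.82  (same grasp: -47.18 ) j6 end for same: 150.7 + j1 change
after rot delta [  23.9 -301.9   22.3]
after same-grasp rot delta [-23.9 301.9  22.3]
```

View pics/s17.png

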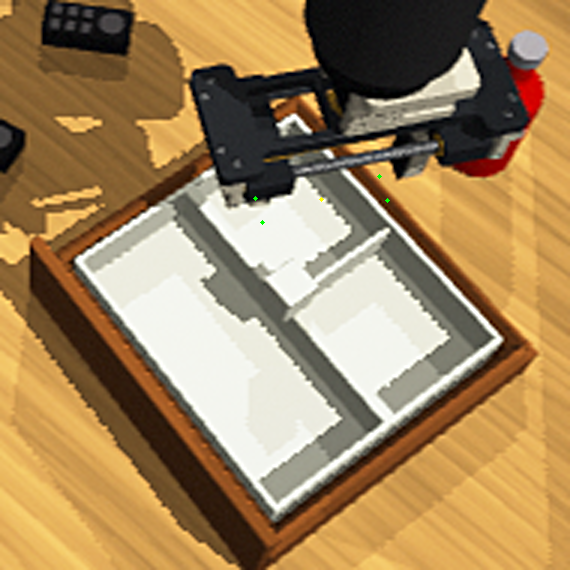

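```bash
python3 -m pendant '{"translation":[[0,0,0],[0,0,0],[0,0,0],[0,0,0],[0,0,0],[0,0,0],[0,0,0],[0,0,0],[0,0,0],[0,0,0]],"rot":[[0,0,7],[0,0,7],[0,0,7],[0,0,7],[0,0,7],[0,0,7],[0,0,7],[0,0,7],[0,0,7],[0,0,7]],"grip":[1,1,1,1,1,1,1,1,1,1]}'; python3 -m pendant '{"translation":[[0,0,0],[0,0,0],[0,0,0],[0,0,0],[0,0,0],[0,0,0],[0,0,0],[0,0,0],[0,0,0],[0,0,0]],"rot":[[0,0,7],[0,0,7],[0,0,7],[0,0,7],[0,0,7],[0,0,7],[0,0,7],[0,0,7],[0,0,6],[0,0,0]],"grip":[1,1,1,1,1,1,1,1,1,1]}' ;python3 g.py 576 -91 120 191.5
```

```text
t: 21.68
eef_pos: [535.3, 207.8, 232.2]
orientation: [1.901, -2.499, -0.0]
ft_force: [0.7, -0.5, 0.5]
width: 1.006
t: 22.52
eef_pos: [535.3, 207.8, 232.3]
orientation: [0.343, -3.121, 0.001]
ft_force: [-0.5, -0.2, -0.5]
width: 1.001
t 22.52 pos [535.3 207.8 232.3] yaw -167.45 tilt 0.12 j [ 0.71  0.18 -0.17 -0.   -1.23 -0.49] F [-0.5 -0.2 -0.5] w 1.001
tool delta [  25.  -300.4  112.5] rows 8.0
rot about tool z:  1.05  (same grasp: 1.05 ) j6 end for same: -29.2 + j1 change
after rot delta [  19.7 -300.9  112.3]
after same-grasp rot delta [  19.7 -300.9  112.3]
```

```bash
python3 -m pendant '{"translation":[[2.5,-37.6,0],[2.5,-37.6,0],[2.5,-37.6,0],[2.5,-37.6,10],[2.5,-37.6,15],[2.5,-37.6,15],[2.5,-37.6,15],[2.5,-37.6,15],[0,0,30],[0,0,12]],"rot":[[0,0,1],[0,0,0],[0,0,0],[0,0,0],[0,0,0],[0,0,0],[0,0,0],[0,0,0],[0,0,0],[0,0,0]],"grip":[1,1,1,1,1,1,1,1,1,1]}'; python3 -m pendant '{"translation":[[0,0,0],[0,0,0]],"rot":[[0,0,0],[0,0,0]],"grip":[1,1]}' ;python3 g.py 576 -91 5 191.5; python3 - <<'E'
from h import *
t=Cam("top"); s=Cam("scene")
t.crop("t18.png",300,150,150,150,4); s.crop("s18.png",200,80,170,150,4)
for c,n in((t,"top"),(s,"scene")):
    m=(c.img.max(2)<75).astype(np.uint8); k,l,st,ce=cv2.connectedComponentsWithStats(m)
    for i in range(1,k):
        if 150<st[i,4]<450: print(n,st[i].tolist(),c.on(ce[i],18).round(1)[:2])
E
```

```text
t: 23.35
eef_pos: [575.1, -92.7, 117.2]
orientation: [0.322, -3.12, -0.001]
ft_force: [-0.3, 1.2, -0.8]
width: 0.998
t: 23.52
eef_pos: [577.0, -90.7, 120.5]
orientation: [0.324, -3.122, 0.001]
ft_force: [-0.3, 0.4, 0.6]
width: 0.998
t 23.52 pos [577.  -90.7 120.5] yaw -168.15 tilt 0.14 j [ 0.18  0.28 -0.3   0.   -0.99  0.03] F [-0.3  0.4  0.6] w 0.998
tool delta [ 7.000e-01 -1.000e-01  1.155e+02] rows 2.9
rot about tool z:  0.35  (same grasp: 0.35 ) j6 end for same: 1.2 + j1 change
after rot delta [ 1.000e+00 -1.000e-01  1.155e+02]
after same-grasp rot delta [ 1.000e+00 -1.000e-01  1.155e+02]
top [632, 325, 8, 75, 336] [ 182.3 -845. ]
scene [0, 143, 35, 24, 215] [ 995.4 -759.9]
scene [324, 160, 30, 18, 325] [435.2 -89.8]
scene [400, 275, 84, 62, 270] [547.9 336.1]
scene [546, 380, 34, 20, 377] [529.5 641.3]
```

View pics/t18.png

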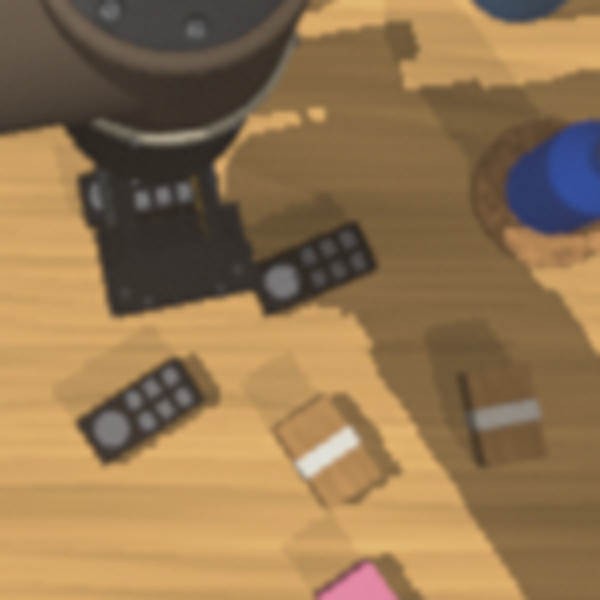

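View pics/s18.png

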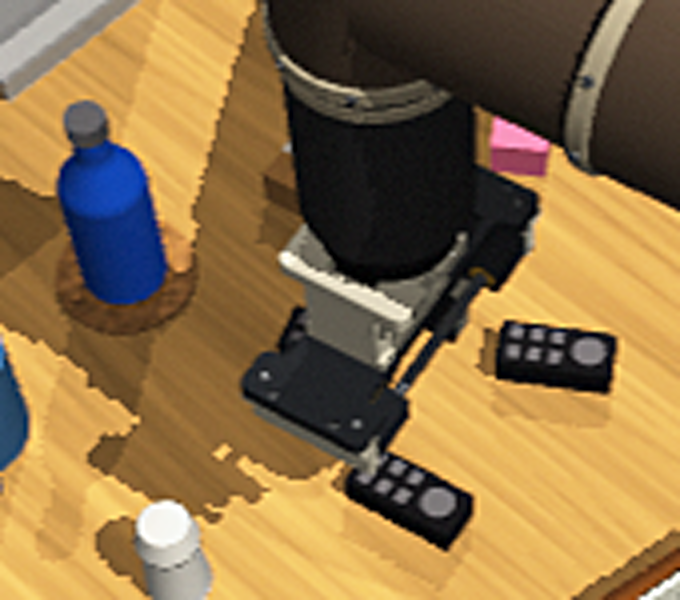

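```bash
python3 -m pendant '{"translation":[[1,0,30],[0,0,30],[0,0,25],[0,0,18],[0,0,10],[0,0,0],[0,0,0]],"rot":[[0,0,0.3],[0,0,0],[0,0,0],[0,0,0],[0,0,0],[0,0,0],[0,0,0]],"grip":[1,1,1,1,1,1,1]}' ;python3 g.py 576 -91 6 191.5;python3 v.py s19.png scene 250 140 100 100 6;
```

```text
t: 24.2
eef_pos: [577.5, -90.1, 9.1]
orientation: [-0.312, 3.125, -0.0]
ft_force: [-0.1, -0.1, 0.4]
width: 0.999
t 24.2 pos [577.5 -90.1   9.1] yaw -168.59 tilt 0.06 j [ 0.18  0.4  -0.42  0.   -0.75  0.02] F [-0.1 -0.1  0.4] w 0.999
tool delta [ 1.6 -0.5  3.1] rows 0.1
rot about tool z:  -0.09  (same grasp: -0.09 ) j6 end for same: 1.2 + j1 change
after rot delta [ 1.6 -0.5  3.1]
after same-grasp rot delta [ 1.6 -0.5  3.1]
```

View pics/s19.png

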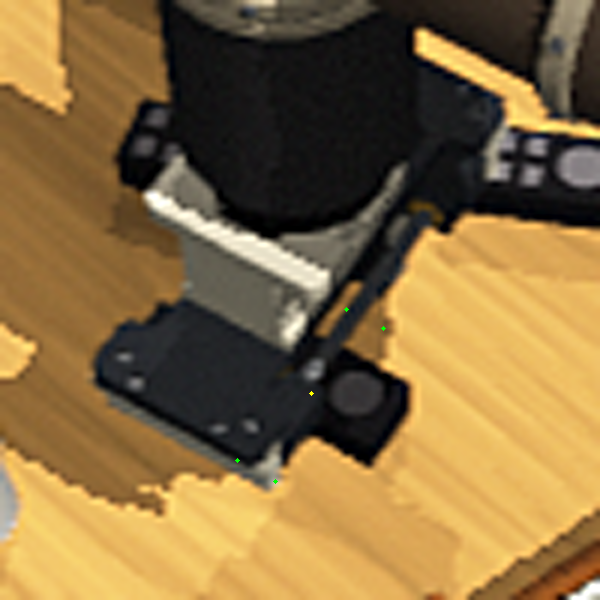

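```bash
python3 -m pendant '{"translation":[[0.8,-0.5,2],[0,0,0],[0,0,0],[0,0,0],[0,0,0],[0,0,0],[0,0,0],[0,0,0],[0,0,0],[0,0,0]],"rot":[[0,0,0],[0,0,0],[0,0,0],[0,0,0],[0,0,0],[0,0,0],[0,0,0],[0,0,0],[0,0,0],[0,0,0]],"grip":[0.8,0.6,0.4,0.2,0,0,0,0,0,0]}' ;python3 g.py 576 -91 6 191.5
```

```text
t: 25.08
eef_pos: [575.9, -91.2, 6.1]
orientation: [0.31, -3.126, 0.0]
ft_force: [0.2, 0.3, -0.5]
width: 0.306
t 25.08 pos [575.9 -91.2   6.1] yaw -168.69 tilt 0.0 j [ 0.18  0.41 -0.42 -0.   -0.74  0.02] F [ 0.2  0.3 -0.5] w 0.306
tool delta [-0.1  0.2  0.1] rows 0.0
rot about tool z:  -0.19  (same grasp: -0.19 ) j6 end for same: 1.3 + j1 change
after rot delta [-0.1  0.2  0.1]
after same-grasp rot delta [-0.1  0.2  0.1]
```

```bash
python3 g.py;python3 v.py s20.png scene 250 140 100 100 6;python3 v.py t20.png top 290 150 100 100 6
```

```text
t 25.08 pos [575.9 -91.2   6.1] yaw -168.69 tilt 0.0 j [ 0.18  0.41 -0.42 -0.   -0.74  0.02] F [ 0.2  0.3 -0.5] w 0.306
```

View pics/s20.png

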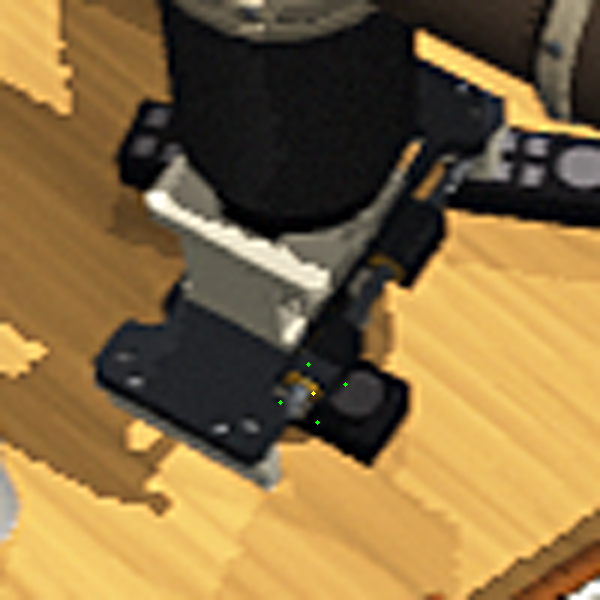

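View pics/t20.png

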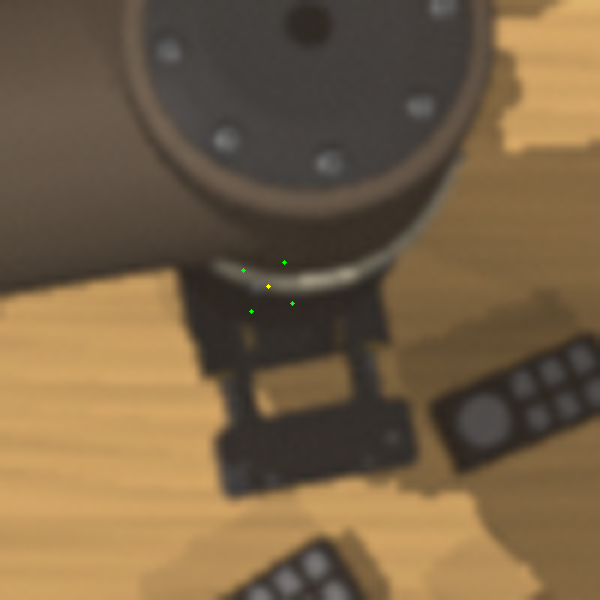

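```bash
python3 -m pendant '{"translation":[[0,0,0],[0,0,0],[0,0,0]],"rot":[[0,0,0],[0,0,0],[0,0,0]],"grip":[0,0,0]}' ;python3 g.py
```

```text
t: 25.43
eef_pos: [575.9, -91.2, 6.1]
orientation: [0.31, -3.126, 0.0]
ft_force: [0.4, -0.7, -1.1]
width: 0.018
t 25.43 pos [575.9 -91.2   6.1] yaw -168.69 tilt 0.01 j [ 0.18  0.41 -0.42 -0.   -0.74  0.02] F [ 0.4 -0.7 -1.1] w 0.018
```

```bash
python3 v.py s21.png scene 250 140 100 100 8
```

```text
(no output)
```

View pics/s21.png

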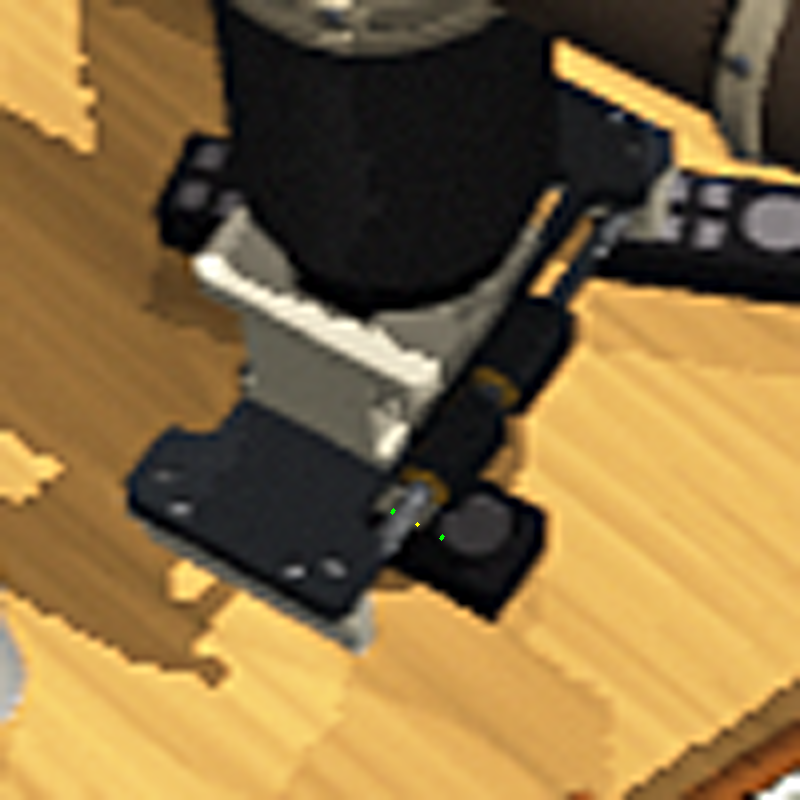

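```bash
python3 -m pendant '{"translation":[[0,0,0],[0,0,0],[0,0,0],[0,0,0],[0,0,0],[0,0,0],[0,0,0],[0,0,0],[0,0,0],[0,0,0]],"rot":[[0,0,0],[0,0,0],[0,0,0],[0,0,0],[0,0,0],[0,0,0],[0,0,0],[0,0,0],[0,0,0],[0,0,0]],"grip":[1,1,1,1,1,1,1,1,1,1]}' ;python3 g.py;  python3 -m pendant '{"translation":[[0,0,2],[0,0,2],[0,0,0]],"rot":[[0,0,0],[0,0,0],[0,0,0]],"grip":[1,1,1]}'; python3 -m pendant '{"translation":[[0,0,2],[0,0,0]],"rot":[[0,0,0],[0,0,0]],"grip":[1,1]}'
```

```text
t: 26.32
eef_pos: [575.9, -91.2, 6.2]
orientation: [-0.31, 3.126, 0.0]
ft_force: [0.4, 1.0, 0.3]
width: 0.707
t 26.32 pos [575.9 -91.2   6.2] yaw -168.69 tilt 0.0 j [ 0.18  0.41 -0.42 -0.   -0.74  0.02] F [0.4 1.  0.3] w 0.707
t: 26.57
eef_pos: [575.5, -91.2, 1.6]
orientation: [0.309, -3.126, -0.0]
ft_force: [0.5, 0.2, -1.2]
width: 0.937
t: 26.73
eef_pos: [575.7, -91.2, -0.2]
orientation: [0.309, -3.126, -0.0]
ft_force: [-0.1, -0.1, 1.0]
width: 0.991
```

```bash
python3 v.py s22.png scene 250 140 100 100 8
```

```text
(no output)
```

View pics/s22.png

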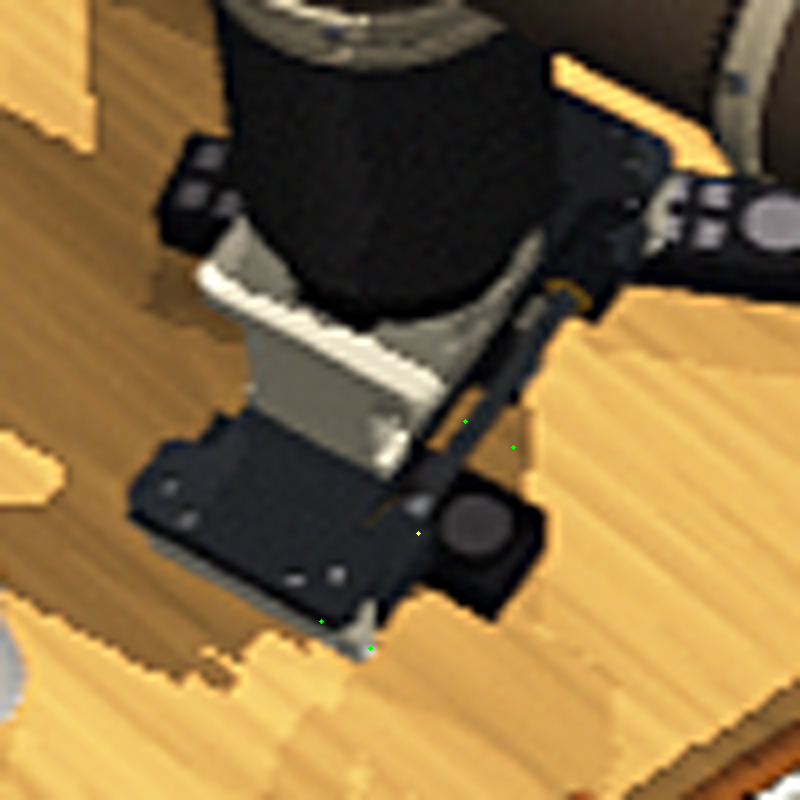

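```bash
for i in 1; do python3 -m pendant '{"translation":[[0,0,2],[0,0,2],[0,0,0]],"rot":[[0,0,0],[0,0,0],[0,0,0]],"grip":[1,1,1]}'; python3 -m pendant '{"translation":[[0,0,2],[0,0,0]],"rot":[[0,0,0],[0,0,0]],"grip":[1,1]}'; done
```

```text
t: 27.03
eef_pos: [575.6, -91.2, -4.3]
orientation: [0.309, -3.126, -0.0]
ft_force: [0.3, 0.6, 0.4]
width: 1.0
t: 27.2
eef_pos: [575.7, -91.2, -6.2]
orientation: [0.309, -3.126, -0.0]
ft_force: [0.5, 0.2, -0.1]
width: 1.0
```

```bash
python3 -m pendant '{"translation":[[0,0,2],[0,0,2],[0,0,0]],"rot":[[0,0,0],[0,0,0],[0,0,0]],"grip":[1,1,1]}'; python3 -m pendant '{"translation":[[0,0,2],[0,0,0]],"rot":[[0,0,0],[0,0,0]],"grip":[1,1]}';python3 -m pendant '{"translation":[[0,0,2],[0,0,0]],"rot":[[0,0,0],[0,0,0]],"grip":[1,1]}'
```

```text
t: 27.45
eef_pos: [575.7, -91.2, -10.3]
orientation: [0.309, -3.126, -0.0]
ft_force: [0.4, 0.8, 0.0]
width: 0.994
t: 27.62
eef_pos: [575.7, -91.2, -12.2]
orientation: [0.309, -3.126, -0.0]
ft_force: [-0.1, 0.6, 0.1]
width: 0.997
t: 27.78
eef_pos: [575.8, -91.2, -14.1]
orientation: [0.309, -3.126, -0.0]
ft_force: [-0.4, 0.0, 0.3]
width: 0.998
```

```bash
python3 -m pendant '{"translation":[[0,0,2],[0,0,0]],"rot":[[0,0,0],[0,0,0]],"grip":[1,1]}'; python3 -m pendant '{"translation":[[0,0,2],[0,0,0]],"rot":[[0,0,0],[0,0,0]],"grip":[1,1]}';python3 v.py s23.png scene 250 140 100 100 8
```

```text
t: 27.95
eef_pos: [575.7, -91.2, -16.2]
orientation: [0.309, -3.126, -0.0]
ft_force: [0.3, -0.9, -0.1]
width: 1.001
t: 28.12
eef_pos: [575.7, -91.2, -18.2]
orientation: [0.309, -3.126, -0.0]
ft_force: [0.1, -0.0, 0.1]
width: 0.999
```

View pics/s23.png

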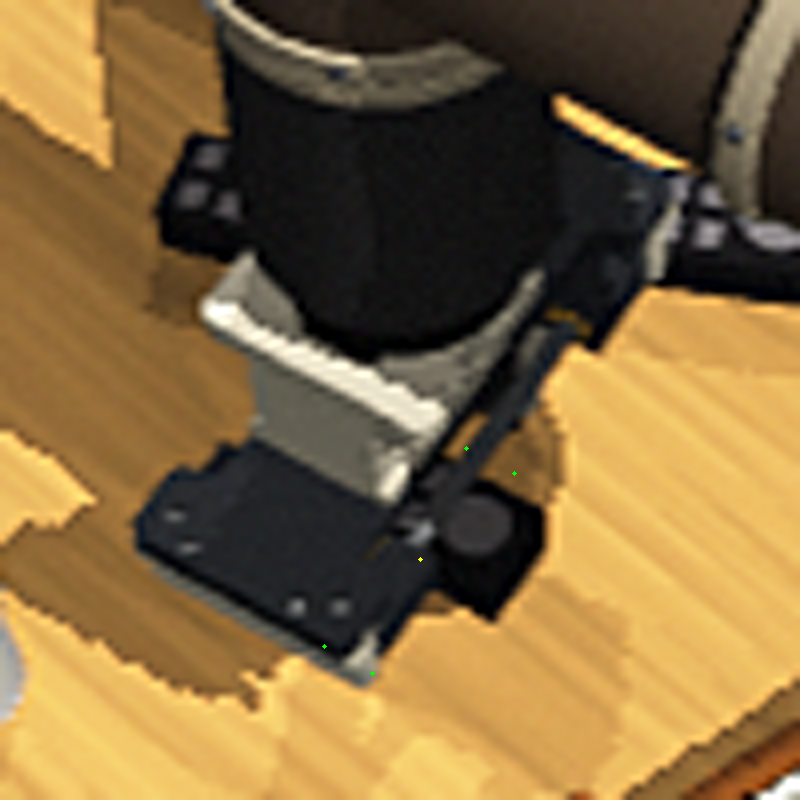

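```bash
python3 -m pendant '{"translation":[[0,0,0],[0,0,0],[0,0,0],[0,0,0],[0,0,0],[0,0,0],[0,0,0],[0,0,0],[0,0,0],[0,0,0]],"rot":[[0,0,0],[0,0,0],[0,0,0],[0,0,0],[0,0,0],[0,0,0],[0,0,0],[0,0,0],[0,0,0],[0,0,0]],"grip":[0.6,0.4,0.2,0,0,0,0,0,0,0]}'; python3 -m pendant '{"translation":[[0,0,0],[0,0,0],[0,0,0]],"rot":[[0,0,0],[0,0,0],[0,0,0]],"grip":[0,0,0]}'
```

```text
t: 29.0
eef_pos: [575.9, -91.2, -17.8]
orientation: [-0.31, 3.126, -0.0]
ft_force: [-0.3, 0.4, 0.1]
width: 0.406
t: 29.25
eef_pos: [575.9, -91.2, -17.8]
orientation: [0.31, -3.126, 0.0]
ft_force: [-0.2, -0.8, -0.9]
width: 0.408
```

```bash
python3 -m pendant '{"translation":[[0,0,0],[0,0,0],[0,0,0],[0,0,2],[0,0,0]],"rot":[[0,0,0],[0,0,0],[0,0,0],[0,0,0],[0,0,0]],"grip":[0.7,0.7,0.7,0.7,0.7]}'; for k in 1; do python3 -m pendant '{"translation":[[0,0,2],[0,0,0]],"rot":[[0,0,0],[0,0,0]],"grip":[0.7,0.7]}'; done;  python3 -m pendant '{"translation":[[0,0,2],[0,0,0]],"rot":[[0,0,0],[0,0,0]],"grip":[0.7,0.7]}'
```

```text
t: 29.67
eef_pos: [575.7, -91.2, -20.2]
orientation: [0.309, -3.126, -0.0]
ft_force: [0.5, 0.8, 0.6]
width: 0.687
t: 29.83
eef_pos: [575.7, -91.2, -22.2]
orientation: [0.31, -3.126, -0.0]
ft_force: [0.2, 0.3, -0.2]
width: 0.7
t: 30.0
eef_pos: [575.7, -91.2, -24.2]
orientation: [0.309, -3.126, -0.0]
ft_force: [-0.0, 0.2, 0.0]
width: 0.697
```

```bash
python3 -m pendant '{"translation":[[0,0,2],[0,0,0]],"rot":[[0,0,0],[0,0,0]],"grip":[0.7,0.7]}';python3 -m pendant '{"translation":[[0,0,1],[0,0,1],[0,0,0]],"rot":[[0,0,0],[0,0,0],[0,0,0]],"grip":[0.7,0.7,0.7]}'
```

```text
t: 30.17
eef_pos: [575.9, -91.2, -24.4]
orientation: [-0.31, 3.126, -0.0]
ft_force: [-6.2, 2.2, 14.9]
width: 0.7
t: 30.42
eef_pos: [575.9, -91.2, -24.6]
orientation: [-0.311, 3.125, -0.001]
ft_force: [-12.3, 4.9, 33.8]
width: 0.701
```

```bash
python3 -m pendant '{"translation":[[0,0,-3],[0,0,-3],[0,0,0],[0,0,0],[0,0,0],[0,0,0],[0,0,0],[0,0,0],[0,0,0]],"rot":[[0,0,0],[0,0,0],[0,0,0],[0,0,0],[0,0,0],[0,0,0],[0,0,0],[0,0,0],[0,0,0]],"grip":[0.7,0.7,0.3,0,0,0,0,0,0]}'; python3 g.py
```

```text
t: 31.17
eef_pos: [575.7, -91.2, -22.2]
orientation: [0.309, -3.126, -0.0]
ft_force: [-0.7, 0.4, 0.1]
width: 0.409
t 31.17 pos [575.7 -91.2 -22.2] yaw -168.7 tilt 0.04 j [ 0.18  0.45 -0.45 -0.   -0.68  0.02] F [-0.7  0.4  0.1] w 0.409
```

```bash
python3 -m pendant '{"translation":[[0,0,-8],[0,0,-20],[0,0,-30],[0,0,-30],[0,0,-20],[0,0,-6],[0,0,0]],"rot":[[0,0,0],[0,0,0],[0,0,0],[0,0,0],[0,0,0],[0,0,0],[0,0,0]],"grip":[0,0,0,0,0,0,0]}';python3 -m pendant '{"translation":[[0,0,0],[0,0,0],[0,0,0],[0,0,0],[0,0,0],[0,0,0],[0,0,0],[0,0,0],[0,0,0],[0,0,0]],"rot":[[0,0,-6],[0,0,-7],[0,0,-7],[0,0,-7],[0,0,-7],[0,0,-7],[0,0,-7],[0,0,-7],[0,0,-7],[0,0,-5.4]],"grip":[0,0,0,0,0,0,0,0,0,0]}'; python3 g.py 610.2 262.7 95 258.6; python3 v.py s24.png scene 200 60 200 150 4
```

```text
t: 31.75
eef_pos: [577.2, -91.0, 94.8]
orientation: [-0.309, 3.122, 0.0]
ft_force: [-0.1, 0.6, -0.6]
width: 0.408
t: 32.58
eef_pos: [574.7, -91.3, 90.5]
orientation: [1.998, -2.421, -0.003]
ft_force: [0.7, -0.3, -0.5]
width: 0.407
t 32.58 pos [574.7 -91.3  90.5] yaw -100.94 tilt 0.16 j [ 0.18  0.3  -0.34 -0.   -0.93  1.2 ] F [ 0.7 -0.3 -0.5] w 0.407
tool delta [-354.2   32.4   -4.6] rows 8.9
rot about tool z:  0.46  (same grasp: 0.46 ) j6 end for same: 68.4 + j1 change
after rot delta [-354.    35.2   -4.5]
after same-grasp rot delta [-354.    35.2   -4.5]
```

View pics/s24.png

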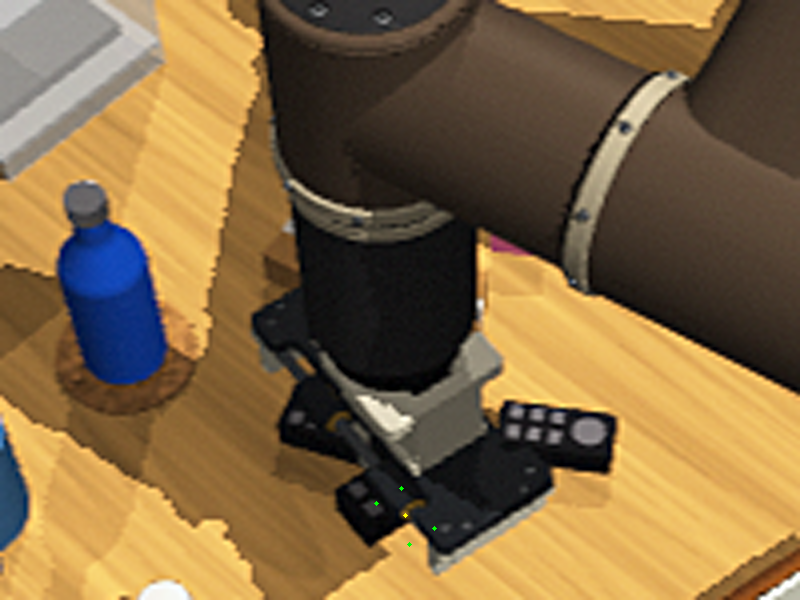

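```bash
python3 -m pendant '{"translation":[[-15,2,-2],[-30,3,-2],[-39,3.5,0],[-39,3.5,0],[-39,3.5,0],[-39,3.5,0],[-39,4,0],[-39,4,0],[-39,4,0],[-24,3,0]],"rot":[[0,0,0.4],[0,0,0],[0,0,0],[0,0,0],[0,0,0],[0,0,0],[0,0,0],[0,0,0],[0,0,0],[0,0,0]],"grip":[0,0,0,0,0,0,0,0,0,0]}';python3 -m pendant '{"translation":[[-11,1,0],[0,0,0],[0,0,0]],"rot":[[0,0,0],[0,0,0],[0,0,0]],"grip":[0,0,0]}'; python3 g.py 610.2 262.7 -5 258.6; python3 v.py s25.png scene 310 140 190 200 3; python3 v.py t25.png top 130 110 180 180 4
```

```text
t: 33.47
eef_pos: [611.3, 253.9, 94.6]
orientation: [1.982, -2.436, -0.0]
ft_force: [0.4, -0.0, -0.1]
width: 0.41
t: 33.72
eef_pos: [612.2, 261.4, 94.7]
orientation: [1.981, -2.435, -0.0]
ft_force: [0.2, -0.8, -0.9]
width: 0.404
t 33.72 pos [612.2 261.4  94.7] yaw -101.73 tilt 0.14 j [ 0.7   0.42 -0.14 -0.   -1.    0.67] F [ 0.2 -0.8 -0.9] w 0.404
tool delta [-1.1  2.  99.7] rows 2.5
rot about tool z:  -0.33  (same grasp: -0.33 ) j6 end for same: 38.8 + j1 change
after rot delta [-0.9  2.2 99.7]
after same-grasp rot delta [-0.9  2.2 99.7]
```

View pics/s25.png

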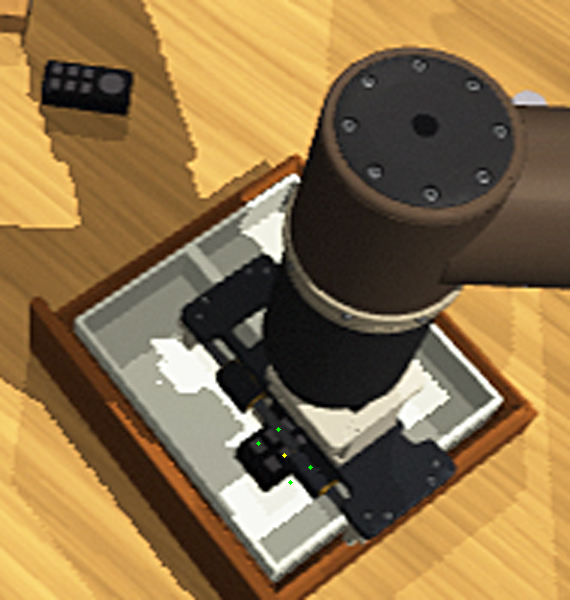

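View pics/t25.png

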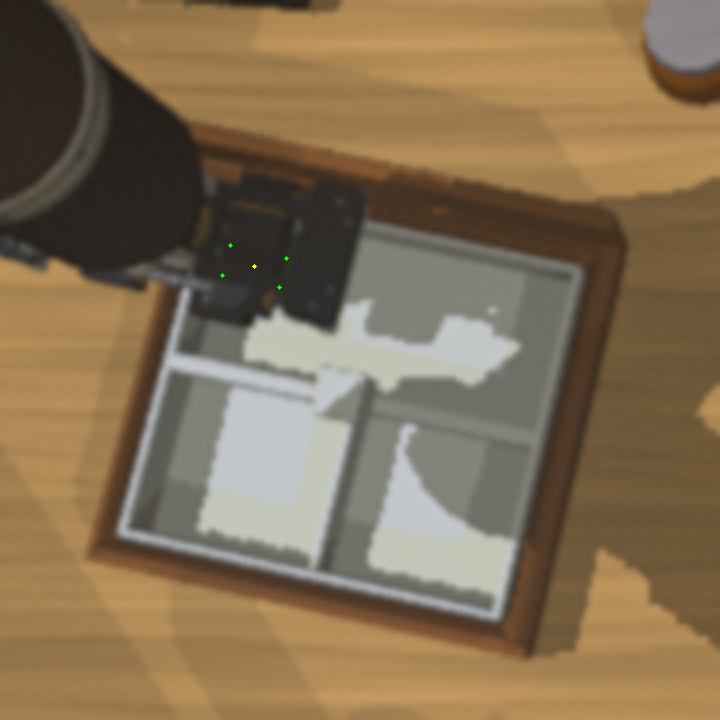

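```bash
python3 -m pendant '{"translation":[[-0.9,2.1,20],[0,0,25],[0,0,25],[0,0,15],[0,0,9],[0,0,2],[0,0,0]],"rot":[[0,0,-0.3],[0,0,0],[0,0,0],[0,0,0],[0,0,0],[0,0,0],[0,0,0]],"grip":[0,0,0,0,0,0,0]}';python3 g.py 610.2 262.7 -5 258.6
```

```text
t: 34.4
eef_pos: [611.3, 262.0, 0.1]
orientation: [1.988, -2.431, 0.0]
ft_force: [0.6, 0.4, -0.2]
width: 0.411
t 34.4 pos [6.113e+02 2.620e+02 1.000e-01] yaw -101.45 tilt 0.03 j [ 0.7   0.52 -0.23  0.   -0.82  0.67] F [ 0.6  0.4 -0.2] w 0.411
tool delta [-0.5  1.2  5.1] rows 0.1
rot about tool z:  -0.05  (same grasp: -0.05 ) j6 end for same: 38.6 + j1 change
after rot delta [-0.5  1.2  5.1]
after same-grasp rot delta [-0.5  1.2  5.1]
```

```bash
python3 -m pendant '{"translation":[[0,0,3],[0,0,0],[0,0,0],[0,0,0],[0,0,-6],[0,0,-25],[0,0,-35],[0,0,-35],[0,0,0]],"rot":[[0,0,0],[0,0,0],[0,0,0],[0,0,0],[0,0,0],[0,0,0],[0,0,0],[0,0,0],[0,0,0]],"grip":[0,0.54,0.54,0.54,0.54,0.54,0.54,0.6,0.8]}';python3 g.py 525.7 -204 95 202.5; python3 v.py s26.png scene 310 140 190 200 3; python3 v.py t26.png top 130 110 180 180 4
```

```text
t: 35.15
eef_pos: [615.3, 265.2, 107.1]
orientation: [-1.985, 2.42, -0.004]
ft_force: [0.8, 1.4, 1.4]
width: 0.623
t 35.15 pos [615.3 265.2 107.1] yaw -101.29 tilt 0.7 j [ 0.7   0.41 -0.14  0.   -1.01  0.67] F [0.8 1.4 1.4] w 0.623
tool delta [477.8  -3.9   8.4] rows 11.9
rot about tool z:  56.21  (same grasp: 56.21 ) j6 end for same: -17.6 + j1 change
after rot delta [ 262.4 -399.2   12.1]
after same-grasp rot delta [ 262.4 -399.2   12.1]
```

View pics/s26.png

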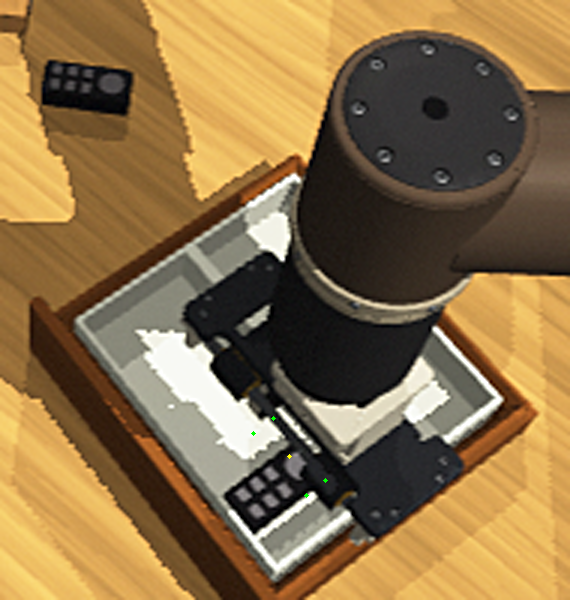

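```bash
cat > q.py <<'E'
from h import *
import sys
t=Cam("top"); s=Cam("scene")
for c,n in((t,"top"),(s,"scene")):
    m=(c.img.max(2)<75).astype(np.uint8); k,l,st,ce=cv2.connectedComponentsWithStats(m)
    for i in range(1,k):
        if 120<st[i,4]<480:
            P=c.on(ce[i],18)
            if P[0]>380 and P[0]<640 and -300<P[1]<0:
                (a,b),(w,h),ang=cv2.minAreaRect(np.argwhere(l==i)[:,::-1].astype(np.float32))
                print(n,"remote",st[i].tolist(),P.round(1)[:2],"rect centre",c.on((a,b),15).round(1)[:2])
    hsv=cv2.cvtColor(c.img,cv2.COLOR_BGR2HSV)
    m=((hsv[...,1]<40)&(hsv[...,2]>(150 if n=="scene" else 110))).astype(np.uint8); k,l,st,ce=cv2.connectedComponentsWithStats(m)
    for i in range(1,k):
        if 15<st[i,4]<200:
            P=c.on(ce[i],30)
            if 330<P[0]<560 and -420<P[1]<0: print(n,"tape",st[i].tolist(),P.round(1)[:2])
t.crop("t%s.png"%sys.argv[1],310,170,140,150,4); s.crop("s%s.png"%sys.argv[1],200,80,170,150,4)
E
python3 q.py 27
```

```text
top remote [362, 206, 32, 22, 234] [ 523.4 -206.1] rect centre [ 523.9 -206.1]
top remote [319, 240, 32, 26, 413] [430.6 -92.6] rect centre [431.  -92.5]
top tape [417, 250, 18, 7, 68] [ 429.8 -325. ]
top tape [374, 258, 15, 11, 61] [ 404.4 -211.6]
scene remote [269, 157, 31, 21, 316] [ 528.7 -200.6] rect centre [ 525.3 -204.2]
scene remote [324, 160, 30, 19, 391] [433.9 -90.4] rect centre [431.3 -91.9]
scene tape [271, 115, 14, 13, 52] [ 430.3 -321.4]
scene tape [306, 133, 14, 5, 49] [ 404.5 -212.7]
```

View pics/s27.png

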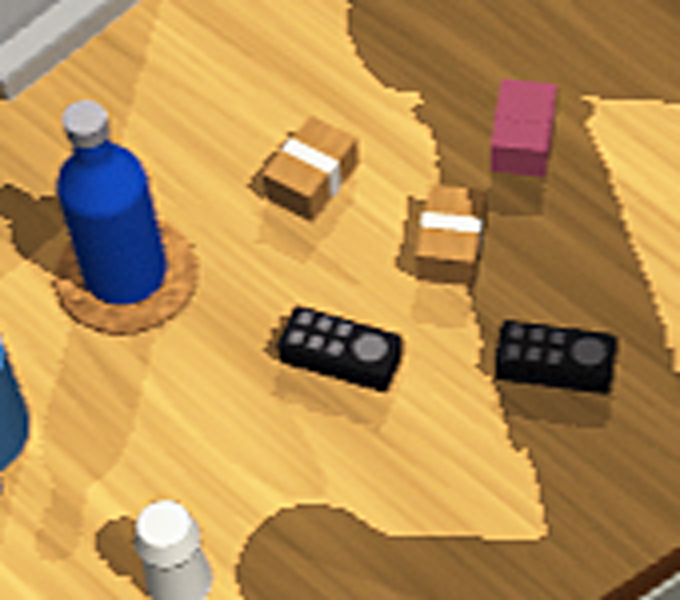

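View pics/t27.png

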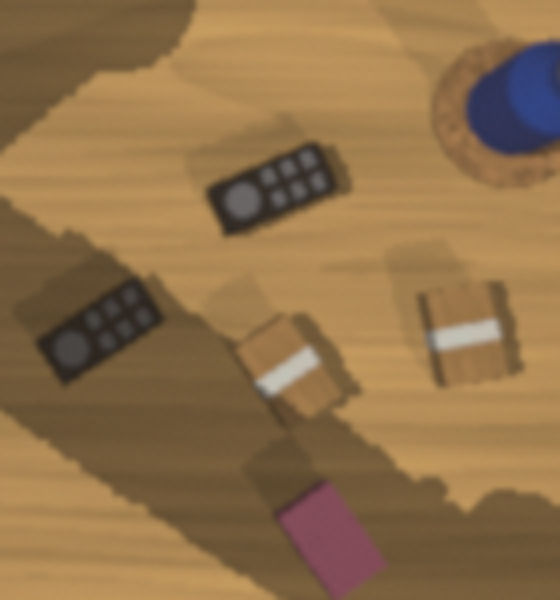

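```bash
python3 -m pendant '{"translation":[[0,0,0],[0,0,0],[0,0,0],[0,0,0],[0,0,0],[0,0,0],[0,0,0],[0,0,0],[0,0,0]],"rot":[[0,0,7],[0,0,7],[0,0,7],[0,0,7],[0,0,7],[0,0,7],[0,0,7],[0,0,7],[0,0,0]],"grip":[1,1,1,1,1,1,1,1,1]}';python3 g.py 525 -204.5 95 202.5
```

```text
t: 36.1
eef_pos: [610.4, 262.4, 96.6]
orientation: [0.606, -3.08, 0.002]
ft_force: [-0.5, 0.6, -1.0]
width: 0.999
t 36.1 pos [610.4 262.4  96.6] yaw -157.72 tilt 0.16 j [ 0.7   0.42 -0.14 -0.   -1.01 -0.31] F [-0.5  0.6 -1. ] w 0.999
tool delta [ 256.  -399.6    2.5] rows 11.9
rot about tool z:  -0.22  (same grasp: -0.22 ) j6 end for same: -17.5 + j1 change
after rot delta [ 257.5 -398.7    1.6]
after same-grasp rot delta [ 257.5 -398.7    1.6]
```

```bash
python3 -m pendant '{"translation":[[21.4,-33.3,0],[21.4,-33.3,0],[21.4,-33.3,0],[21.4,-33.3,0],[21.4,-33.3,0],[21.4,-33.3,0],[21.4,-33.3,0],[21.4,-33.3,0],[21.4,-33.3,0],[21.4,-33.3,0]],"rot":[[0,0,-0.2],[0,0,0],[0,0,0],[0,0,0],[0,0,0],[0,0,0],[0,0,0],[0,0,0],[0,0,0],[0,0,0]],"grip":[1,1,1,1,1,1,1,1,1,1]}';python3 -m pendant '{"translation":[[21.4,-33.3,15],[21.4,-33.3,20],[0,0,20],[0,0,0],[0,0,0]],"rot":[[0,0,0],[0,0,0],[0,0,0],[0,0,0],[0,0,0]],"grip":[1,1,1,1,1]}';python3 g.py 525 -204.5 -21 202.5
```

```text
t: 36.93
eef_pos: [541.7, -128.7, 97.6]
orientation: [0.629, -3.077, -0.0]
ft_force: [1.7, 0.8, -0.5]
width: 1.001
t: 37.35
eef_pos: [528.4, -202.3, 43.4]
orientation: [0.623, -3.075, -0.001]
ft_force: [-0.3, 0.5, 0.7]
width: 0.998
t 37.35 pos [ 528.4 -202.3   43.4] yaw -157.09 tilt 0.21 j [-0.02  0.34 -0.43  0.   -0.81  0.42] F [-0.3  0.5  0.7] w 0.998
tool delta [ 3.8 -0.8 64.4] rows 1.6
rot about tool z:  0.41  (same grasp: 0.41 ) j6 end for same: 23.6 + j1 change
after rot delta [ 4.  -0.7 64.4]
after same-grasp rot delta [ 4.  -0.7 64.4]
```

```bash
python3 -m pendant '{"translation":[[3,-0.7,20],[0.5,0,20],[0,0,15],[0,0,7],[0,0,0],[0,0,0]],"rot":[[0,0,0.4],[0,0,0],[0,0,0],[0,0,0],[0,0,0],[0,0,0]],"grip":[1,1,1,1,1,0.9]}';python3 g.py 525 -204.5 -21 202.5; python3 -m pendant '{"translation":[[0,0,1],[0,0,0],[0,0,0],[0,0,0],[0,0,0],[0,0,0],[0,0,0],[0,0,0],[0,0,0],[0,0,0]],"rot":[[0,0,0],[0,0,0],[0,0,0],[0,0,0],[0,0,0],[0,0,0],[0,0,0],[0,0,0],[0,0,0],[0,0,0]],"grip":[0.7,0.5,0.3,0,0,0,0,0,0,0]}';python3 g.py 525 -204.5 95 258.6
```

```text
t: 37.85
eef_pos: [527.8, -203.3, -16.5]
orientation: [-0.614, 3.08, -0.001]
ft_force: [-0.4, -0.8, -0.8]
width: 0.963
t 37.85 pos [ 527.8 -203.3  -16.5] yaw -157.44 tilt 0.04 j [-0.02  0.42 -0.48  0.   -0.67  0.41] F [-0.4 -0.8 -0.8] w 0.963
tool delta [ 3.  -0.   4.5] rows 0.1
rot about tool z:  0.06  (same grasp: 0.06 ) j6 end for same: 23.7 + j1 change
after rot delta [ 3.  -0.   4.5]
after same-grasp rot delta [ 3.  -0.   4.5]
t: 38.68
eef_pos: [526.6, -204.1, -18.4]
orientation: [0.61, -3.081, -0.0]
ft_force: [-0.7, 0.0, 2.9]
width: 0.406
t 38.68 pos [ 526.6 -204.1  -18.4] yaw -157.59 tilt 0.02 j [-0.02  0.42 -0.49  0.   -0.67  0.41] F [-0.7  0.   2.9] w 0.406
tool delta [   1.7    0.3 -113.4] rows 2.8
rot about tool z:  -56.19  (same grasp: -56.19 ) j6 end for same: 79.9 + j1 change
after rot delta [   0.7    1.5 -113.4]
after same-grasp rot delta [   0.7    1.5 -113.4]
```

```bash
python3 -m pendant '{"translation":[[0,0,-10],[0,0,-25],[0,0,-30],[0,0,-30],[0,0,-18],[0,0,0]],"rot":[[0,0,0],[0,0,0],[0,0,0],[0,0,-3],[0,0,-7],[0,0,-7]],"grip":[0,0,0,0,0,0]}';python3 -m pendant '{"translation":[[0,0,0],[0,0,0],[0,0,0],[0,0,0],[0,0,0],[0,0,0],[0,0,0]],"rot":[[0,0,-7],[0,0,-7],[0,0,-7],[0,0,-7],[0,0,-7],[0,0,-4],[0,0,0]],"grip":[0,0,0,0,0,0,0]}'; python3 g.py 596.8 196 95 258.6
```

```text
t: 39.18
eef_pos: [529.8, -204.5, 100.1]
orientation: [-1.066, 2.948, -0.006]
ft_force: [1.1, 0.2, -0.6]
width: 0.41
t: 39.77
eef_pos: [526.9, -204.0, 95.2]
orientation: [-1.989, 2.431, -0.0]
ft_force: [-0.0, 0.6, -0.2]
width: 0.405
t 39.77 pos [ 526.9 -204.    95.2] yaw -101.41 tilt 0.03 j [-0.02  0.27 -0.38 -0.   -0.92  1.39] F [-0.   0.6 -0.2] w 0.405
tool delta [-4.059e+02  1.050e+01  2.000e-01] rows 10.2
rot about tool z:  -0.01  (same grasp: -0.01 ) j6 end for same: 79.9 + j1 change
after rot delta [-4.059e+02  1.050e+01  2.000e-01]
after same-grasp rot delta [-4.059e+02  1.050e+01  2.000e-01]
```

```bash
python3 -m pendant '{"translation":[[-20,0.5,0],[-38,1,0],[-38,1,0],[-38,1,0],[-38,1,0],[-38,1,0],[-38,1,0],[-38,1,0],[-38,1,0],[-38,1,0]],"rot":[[0,0,0],[0,0,0],[0,0,0],[0,0,0],[0,0,0],[0,0,0],[0,0,0],[0,0,0],[0,0,0],[0,0,0]],"grip":[0,0,0,0,0,0,0,0,0,0]}';python3 -m pendant '{"translation":[[-28,0.5,0],[-15,0.5,0],[0,0,0],[0,0,0]],"rot":[[0,0,0],[0,0,0],[0,0,0],[0,0,0]],"grip":[0,0,0,0]}'; python3 g.py 596.8 196 -2 258.6; python3 v.py s28.png scene 310 140 190 200 3
```

```text
t: 40.6
eef_pos: [590.2, 154.6, 95.2]
orientation: [-1.982, 2.437, 0.0]
ft_force: [0.6, 0.2, -0.7]
width: 0.407
t: 40.93
eef_pos: [597.5, 195.3, 94.4]
orientation: [1.985, -2.434, -0.0]
ft_force: [-1.5, -0.2, -1.6]
width: 0.406
t 40.93 pos [597.5 195.3  94.4] yaw -101.62 tilt 0.04 j [ 0.63  0.37 -0.23 -0.   -0.97  0.74] F [-1.5 -0.2 -1.6] w 0.406
tool delta [-0.6  0.8 96.4] rows 2.4
rot about tool z:  -0.22  (same grasp: -0.22 ) j6 end for same: 42.7 + j1 change
after rot delta [-0.5  0.8 96.4]
after same-grasp rot delta [-0.5  0.8 96.4]
```

View pics/s28.png

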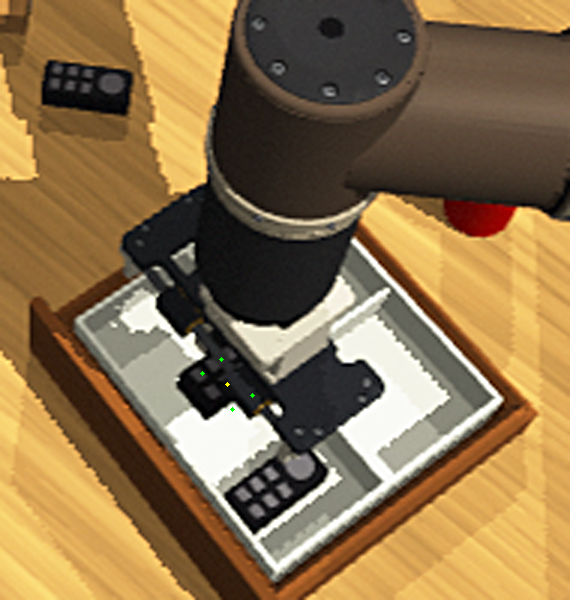

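```bash
python3 -m pendant '{"translation":[[-0.5,0.8,20],[0,0,25],[0,0,25],[0,0,15],[0,0,9],[0,0,2],[0,0,0]],"rot":[[0,0,-0.2],[0,0,0],[0,0,0],[0,0,0],[0,0,0],[0,0,0],[0,0,0]],"grip":[0,0,0,0,0,0,0]}';python3 g.py 596.8 196 -2 258.6;python3 -m pendant '{"translation":[[0,0,0],[0,0,0],[0,0,0],[0,0,0],[0,0,-6],[0,0,-25],[0,0,-35],[0,0,-30],[0,0,0]],"rot":[[0,0,0],[0,0,0],[0,0,0],[0,0,0],[0,0,0],[0,0,0],[0,0,0],[0,0,0],[0,0,0]],"grip":[0,0.54,0.54,0.54,0.54,0.54,0.54,0.6,0.8]}'; python3 v.py s29.png scene 310 140 190 200 3;python3 q.py 30; python3 g.py 433 -92 95 214
```

```text
t: 41.57
eef_pos: [597.3, 194.6, -1.3]
orientation: [1.988, -2.432, 0.0]
ft_force: [-0.4, -0.6, -1.1]
width: 0.406
t 41.57 pos [597.3 194.6  -1.3] yaw -101.46 tilt 0.03 j [ 0.63  0.48 -0.32  0.   -0.77  0.75] F [-0.4 -0.6 -1.1] w 0.406
tool delta [-1.3  0.7  0.7] rows 0.0
rot about tool z:  -0.06  (same grasp: -0.06 ) j6 end for same: 42.8 + j1 change
after rot delta [-1.3  0.7  0.7]
after same-grasp rot delta [-1.3  0.7  0.7]
t: 42.32
eef_pos: [601.0, 197.3, 102.3]
orientation: [-1.985, 2.421, -0.004]
ft_force: [1.1, 0.2, 0.8]
width: 0.621
top remote [319, 239, 32, 27, 400] [431.1 -93.2] rect centre [430.7 -92.7]
top tape [417, 251, 18, 6, 67] [ 429.8 -324.5]
top tape [375, 257, 14, 12, 57] [ 405.5 -213.2]
scene remote [324, 160, 30, 19, 384] [434.2 -90.4] rect centre [431.3 -91.9]
scene tape [271, 115, 14, 13, 51] [ 430.1 -322.2]
scene tape [306, 133, 14, 5, 44] [ 405.  -213.7]
t 42.47 pos [597.2 195.7  95.4] yaw -101.39 tilt 0.08 j [ 0.63  0.37 -0.23 -0.   -0.97  0.75] F [-0.5 -0.3 -0.3] w 0.749
tool delta [ 3.144e+02  1.041e+02 -1.000e-01] rows 8.3
rot about tool z:  44.61  (same grasp: 44.61 ) j6 end for same: -1.9 + j1 change
after rot delta [ 297.  -146.7    0.4]
after same-grasp rot delta [ 297.  -146.7    0.4]
```

View pics/s29.png

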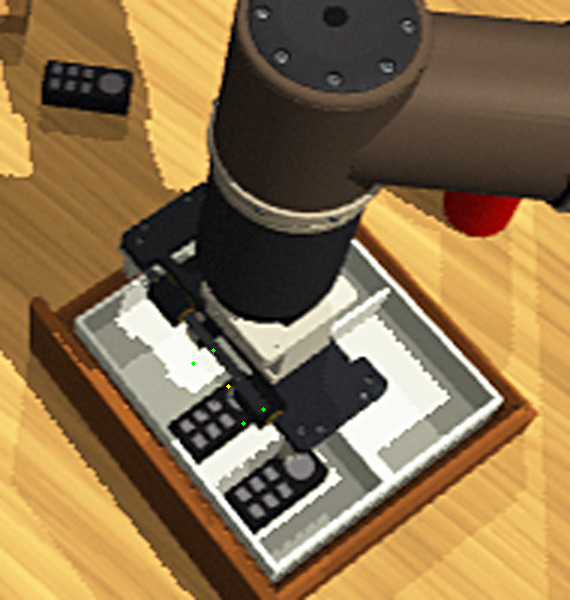

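```bash
python3 -m pendant '{"translation":[[0,0,0],[0,0,0],[0,0,0],[0,0,0],[0,0,0],[0,0,0],[0,0,0],[0,0,0]],"rot":[[0,0,6.5],[0,0,6.5],[0,0,6.5],[0,0,6.5],[0,0,6.5],[0,0,6.5],[0,0,5.6],[0,0,0]],"grip":[1,1,1,1,1,1,1,1]}';python3 g.py 432 -92 95 214;python3 -m pendant '{"translation":[[33,-16.3,0],[33,-16.3,0],[33,-16.3,0],[33,-16.3,0],[33,-16.3,0],[33,-16.3,0],[33,-16.3,0],[33,-16.3,10],[33,-16.3,20],[0,0,20]],"rot":[[0,0,0],[0,0,0],[0,0,0],[0,0,0],[0,0,0],[0,0,0],[0,0,0],[0,0,0],[0,0,0],[0,0,0]],"grip":[1,1,1,1,1,1,1,1,1,1]}';python3 -m pendant '{"translation":[[0,0,0],[0,0,0]],"rot":[[0,0,0],[0,0,0]],"grip":[1,1]}';python3 g.py 432 -92 -21 214
```

```text
t: 43.13
eef_pos: [596.3, 195.0, 93.2]
orientation: [0.911, -3.004, 0.001]
ft_force: [0.2, 0.8, -0.6]
width: 1.001
t 43.13 pos [596.3 195.   93.2] yaw -146.25 tilt 0.15 j [ 0.63  0.37 -0.24 -0.   -0.97 -0.04] F [ 0.2  0.8 -0.6] w 1.001
tool delta [ 296.1 -147.3   -1.1] rows 8.3
rot about tool z:  -0.25  (same grasp: -0.25 ) j6 end for same: -1.9 + j1 change
after rot delta [ 296.7 -146.1   -1.8]
after same-grasp rot delta [ 296.7 -146.1   -1.8]
t: 43.97
eef_pos: [428.9, -95.5, 44.0]
orientation: [0.919, -3.003, -0.001]
ft_force: [-1.0, 0.7, -1.2]
width: 1.0
t: 44.13
eef_pos: [432.4, -92.5, 44.2]
orientation: [0.92, -3.001, 0.0]
ft_force: [0.6, -0.0, 1.1]
width: 1.001
t 44.13 pos [432.4 -92.5  44.2] yaw -145.9 tilt 0.15 j [ 0.24  0.15 -0.69  0.   -0.73  0.36] F [ 0.6 -0.   1.1] w 1.001
tool delta [-0.1  0.6 65.2] rows 1.6
rot about tool z:  0.1  (same grasp: 0.1 ) j6 end for same: 20.3 + j1 change
after rot delta [ 0.1  0.7 65.2]
after same-grasp rot delta [ 0.1  0.7 65.2]
```

```bash
python3 -m pendant '{"translation":[[0,0.7,20],[0,0,20],[0,0,15],[0,0,7],[0,0,0],[0,0,0]],"rot":[[0,0,0],[0,0,0],[0,0,0],[0,0,0],[0,0,0],[0,0,0]],"grip":[1,1,1,1,1,0.9]}';python3 g.py 432 -92 -21 214; python3 -m pendant '{"translation":[[0,0,2],[0,0,0],[0,0,0],[0,0,0],[0,0,0],[0,0,0],[0,0,0],[0,0,0],[0,0,0],[0,0,0]],"rot":[[0,0,0],[0,0,0],[0,0,0],[0,0,0],[0,0,0],[0,0,0],[0,0,0],[0,0,0],[0,0,0],[0,0,0]],"grip":[0.7,0.5,0.3,0,0,0,0,0,0,0]}';python3 g.py 432 -92 95 258.6
```

```text
t: 44.63
eef_pos: [433.7, -90.9, -16.8]
orientation: [-0.922, 3.003, -0.0]
ft_force: [-0.2, -0.7, 1.1]
width: 0.965
t 44.63 pos [433.7 -90.9 -16.8] yaw -145.87 tilt 0.01 j [ 0.24  0.26 -0.76  0.   -0.55  0.35] F [-0.2 -0.7  1.1] w 0.965
tool delta [2.  0.  4.2] rows 0.1
rot about tool z:  0.13  (same grasp: 0.13 ) j6 end for same: 20.2 + j1 change
after rot delta [2.  0.  4.2]
after same-grasp rot delta [2.  0.  4.2]
t: 45.47
eef_pos: [432.6, -91.6, -19.2]
orientation: [0.919, -3.004, 0.0]
ft_force: [-0.3, -0.4, 3.5]
width: 0.411
t 45.47 pos [432.6 -91.6 -19.2] yaw -145.99 tilt 0.02 j [ 0.24  0.26 -0.76  0.   -0.55  0.35] F [-0.3 -0.4  3.5] w 0.411
tool delta [   0.8    0.  -114.2] rows 2.9
rot about tool z:  -44.59  (same grasp: -44.59 ) j6 end for same: 64.8 + j1 change
after rot delta [   0.5    0.6 -114.2]
after same-grasp rot delta [   0.5    0.6 -114.2]
```

Gripped. Lift, turn, go to bay y=-68 (583.4, 129.3).

```bash
python3 -m pendant '{"translation":[[0,0,-10],[0,0,-25],[0,0,-30],[0,0,-30],[0,0,-19],[0,0,0]],"rot":[[0,0,0],[0,0,0],[0,0,0],[0,0,-3],[0,0,-7],[0,0,-7]],"grip":[0,0,0,0,0,0]}';python3 -m pendant '{"translation":[[0,0,0],[0,0,0],[0,0,0],[0,0,0],[0,0,0],[0,0,0]],"rot":[[0,0,-7],[0,0,-7],[0,0,-7],[0,0,-6.6],[0,0,0],[0,0,0]],"grip":[0,0,0,0,0,0]}'; python3 g.py 583.4 129.3 95 258.6
```

```text
t: 45.97
eef_pos: [435.5, -91.2, 98.8]
orientation: [-1.359, 2.825, -0.004]
ft_force: [0.3, -0.3, -0.3]
width: 0.411
t: 46.47
eef_pos: [432.6, -91.5, 94.6]
orientation: [1.985, -2.434, -0.0]
ft_force: [0.1, 0.5, -1.2]
width: 0.405
t 46.47 pos [432.6 -91.5  94.6] yaw -101.6 tilt 0.01 j [ 0.24  0.08 -0.63 -0.   -0.86  1.13] F [ 0.1  0.5 -1.2] w 0.405
tool delta [-246.6 -103.3   -0.5] rows 6.7
rot about tool z:  -0.2  (same grasp: -0.2 ) j6 end for same: 64.8 + j1 change
after rot delta [-246.2 -104.1   -0.4]
after same-grasp rot delta [-246.2 -104.1   -0.4]
```

```bash
python3 -m pendant '{"translation":[[-20,-8,0],[-36,-15.2,0],[-36,-15.2,0],[-36,-15.2,0],[-36,-15.2,0],[-36,-15.2,0],[-30,-13,0],[-16,-7,0],[0,0,0],[0,0,0]],"rot":[[0,0,-0.2],[0,0,0],[0,0,0],[0,0,0],[0,0,0],[0,0,0],[0,0,0],[0,0,0],[0,0,0],[0,0,0]],"grip":[0,0,0,0,0,0,0,0,0,0]}'; python3 g.py 583.4 129.3 -2 258.6; python3 -m pendant '{"translation":[[0,0,20],[0,0,25],[0,0,25],[0,0,15],[0,0,9],[0,0,2],[0,0,0]],"rot":[[0,0,0],[0,0,0],[0,0,0],[0,0,0],[0,0,0],[0,0,0],[0,0,0]],"grip":[0,0,0,0,0,0,0]}';python3 g.py 583.4 129.3 -2 258.6;python3 v.py s31.png scene 310 140 190 200 3
```

```text
t: 47.3
eef_pos: [582.5, 130.3, 93.7]
orientation: [1.991, -2.429, -0.001]
ft_force: [0.1, -0.4, -0.3]
width: 0.407
t 47.3 pos [582.5 130.3  93.7] yaw -101.32 tilt 0.09 j [ 0.55  0.32 -0.31 -0.   -0.94  0.83] F [ 0.1 -0.4 -0.3] w 0.407
tool delta [ 0.7 -1.2 95.7] rows 2.4
rot about tool z:  0.08  (same grasp: 0.08 ) j6 end for same: 47.3 + j1 change
after rot delta [ 0.8 -1.1 95.7]
after same-grasp rot delta [ 0.8 -1.1 95.7]
t: 47.88
eef_pos: [582.3, 129.0, -1.3]
orientation: [1.992, -2.428, -0.0]
ft_force: [0.3, -0.1, -0.1]
width: 0.41
t 47.88 pos [582.3 129.   -1.3] yaw -101.26 tilt 0.04 j [ 0.55  0.43 -0.4   0.   -0.74  0.83] F [ 0.3 -0.1 -0.1] w 0.41
tool delta [-0.5 -1.   0.7] rows 0.0
rot about tool z:  0.14  (same grasp: 0.14 ) j6 end for same: 47.3 + j1 change
after rot delta [-0.5 -1.   0.7]
after same-grasp rot delta [-0.5 -1.   0.7]
```

View pics/s31.png

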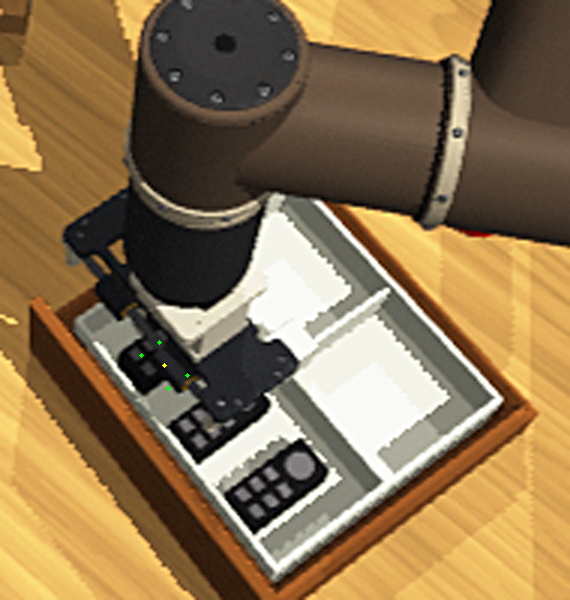

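```bash
python3 -m pendant '{"translation":[[0,0,0],[0,0,0],[0,0,0],[0,0,0],[0,0,-6],[0,0,-25],[0,0,-35],[0,0,-30],[0,0,0]],"rot":[[0,0,0],[0,0,0],[0,0,0],[0,0,0],[0,0,0],[0,0,0],[0,0,0],[0,0,0],[0,0,0]],"grip":[0,0.54,0.54,0.54,0.54,0.54,0.54,0.6,0.8]}'; python3 v.py s32.png scene 310 140 190 200 3;python3 q.py 33; python3 g.py 405 -212.5 95 301
```

```text
t: 48.68
eef_pos: [586.5, 131.1, 102.0]
orientation: [-1.99, 2.418, -0.005]
ft_force: [0.8, 0.2, 0.9]
width: 0.619
top tape [417, 251, 18, 6, 68] [ 429.8 -324.7]
top tape [375, 258, 14, 11, 54] [ 404.5 -212.2]
scene tape [271, 115, 14, 13, 53] [ 429.9 -322. ]
scene tape [306, 134, 14, 4, 41] [ 404.3 -212. ]
t 48.83 pos [582.6 129.8  95.4] yaw -101.2 tilt 0.08 j [ 0.55  0.32 -0.31 -0.   -0.94  0.83] F [-0.  -0.3 -0.7] w 0.748
tool delta [ 3.702e+02  1.077e+02 -1.000e-01] rows 9.6
rot about tool z:  -42.2  (same grasp: -42.2 ) j6 end for same: 89.7 + j1 change
after rot delta [201.9 328.5   0.4]
after same-grasp rot delta [201.9 328.5   0.4]
```

View pics/s32.png

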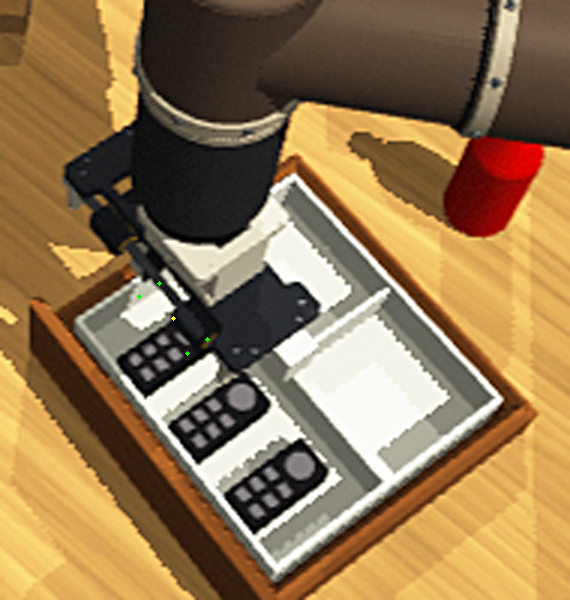

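View pics/t33.png

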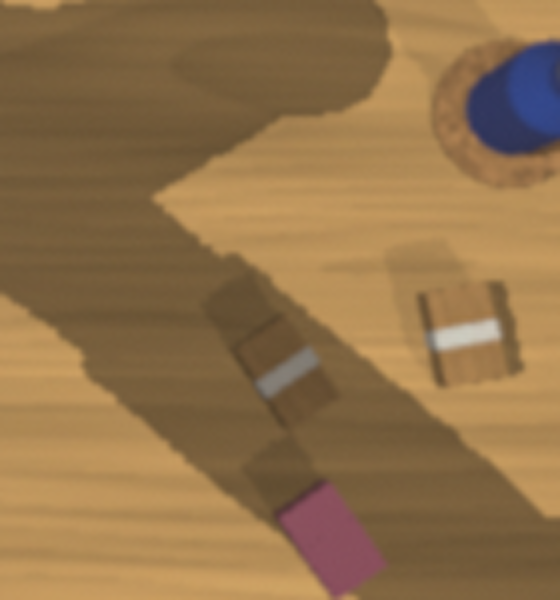

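```bash
python3 -m pendant '{"translation":[[0,0,0],[0,0,0],[0,0,0],[0,0,0],[0,0,0],[0,0,0],[0,0,0],[0,0,0]],"rot":[[0,0,-6.5],[0,0,-6.5],[0,0,-6.5],[0,0,-6.5],[0,0,-6.5],[0,0,-6.5],[0,0,-3.9],[0,0,0]],"grip":[1,1,1,1,1,1,1,1]}';python3 g.py 405 -212.3 95 301.7
```

```text
t: 49.5
eef_pos: [581.7, 129.2, 93.3]
orientation: [2.744, -1.525, -0.002]
ft_force: [0.0, -0.8, 0.2]
width: 0.997
t 49.5 pos [581.7 129.2  93.3] yaw -58.12 tilt 0.15 j [ 0.55  0.32 -0.31 -0.   -0.94  1.58] F [ 0.  -0.8  0.2] w 0.997
tool delta [196.6 330.4  -0.9] rows 9.6
rot about tool z:  0.18  (same grasp: 0.18 ) j6 end for same: 90.4 + j1 change
after rot delta [197.7 329.8  -1.7]
after same-grasp rot delta [197.7 329.8  -1.7]
```

```bash
python3 -m pendant '{"translation":[[19.7,33,0],[19.7,33,0],[19.7,33,0],[19.7,33,0],[19.7,33,0],[19.7,33,0],[19.7,33,0],[19.7,33,0],[19.7,33,0],[19.7,33,0]],"rot":[[0,0,0.2],[0,0,0],[0,0,0],[0,0,0],[0,0,0],[0,0,0],[0,0,0],[0,0,0],[0,0,0],[0,0,0]],"grip":[1,1,1,1,1,1,1,1,1,1]}';python3 -m pendant '{"translation":[[0,0,25],[0,0,20],[0,0,0],[0,0,0]],"rot":[[0,0,0],[0,0,0],[0,0,0],[0,0,0]],"grip":[1,1,1,1]}';python3 g.py 405 -212.3 -20 301.7;python3 v.py s34.png scene 230 70 140 140 5 405,-212.3,30
```

```text
t: 50.33
eef_pos: [402.6, -212.1, 94.3]
orientation: [2.739, -1.538, -0.001]
ft_force: [1.3, -0.7, 0.7]
width: 0.999
t: 50.67
eef_pos: [403.0, -211.0, 48.9]
orientation: [2.738, -1.537, -0.005]
ft_force: [-0.3, 0.6, 1.3]
width: 0.999
t 50.67 pos [ 403.  -211.    48.9] yaw -58.61 tilt 0.21 j [-0.05  0.17 -0.66  0.   -0.75  2.17] F [-0.3  0.6  1.3] w 0.999
tool delta [ 2.3 -1.2 68.9] rows 1.7
rot about tool z:  -0.31  (same grasp: -0.31 ) j6 end for same: 124.4 + j1 change
after rot delta [ 2.1 -1.  68.9]
after same-grasp rot delta [ 2.1 -1.  68.9]
```

View pics/s34.png

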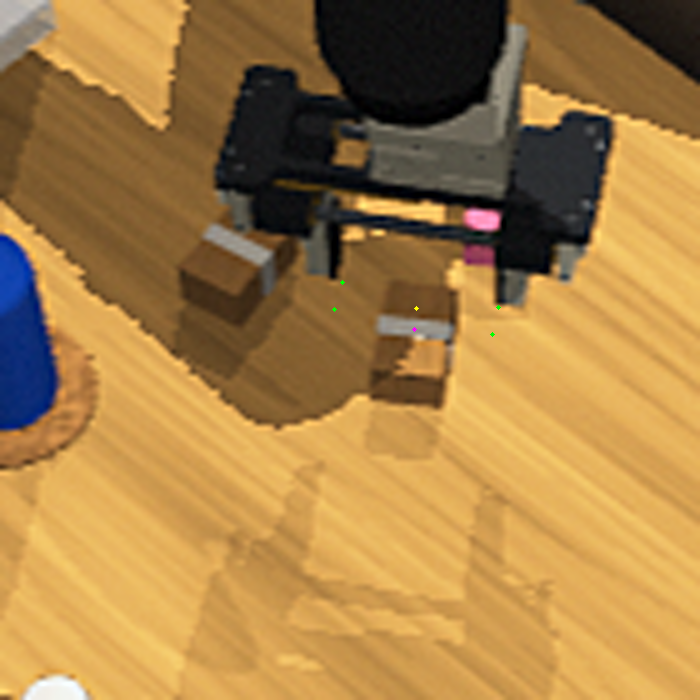

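```bash
python3 -m pendant '{"translation":[[2,-1,10],[0,0,20],[0,0,20],[0,0,13],[0,0,5],[0,0,0],[0,0,0]],"rot":[[0,0,-0.3],[0,0,0],[0,0,0],[0,0,0],[0,0,0],[0,0,0],[0,0,0]],"grip":[0.8,0.8,0.8,0.8,0.8,0.8,0.8]}';python3 g.py 405 -212.3 -20 301.7; python3 -m pendant '{"translation":[[0,0,1],[0,0,0],[0,0,0],[0,0,0],[0,0,0],[0,0,0],[0,0,0],[0,0,0],[0,0,0],[0,0,0]],"rot":[[0,0,0],[0,0,0],[0,0,0],[0,0,0],[0,0,0],[0,0,0],[0,0,0],[0,0,0],[0,0,0],[0,0,0]],"grip":[0.6,0.5,0.3,0,0,0,0,0,0,0]}';python3 g.py 405 -212.3 95 258.6
```

```text
t: 51.3
eef_pos: [407.1, -211.9, -17.5]
orientation: [-2.746, 1.526, -0.001]
ft_force: [-0.4, 0.1, 0.9]
width: 0.8
t 51.3 pos [ 407.1 -211.9  -17.5] yaw -58.14 tilt 0.05 j [-0.05  0.28 -0.72  0.   -0.57  2.17] F [-0.4  0.1  0.9] w 0.8
tool delta [-0.8  2.1  2.5] rows 0.1
rot about tool z:  0.16  (same grasp: 0.16 ) j6 end for same: 124.5 + j1 change
after rot delta [-0.7  2.1  2.5]
after same-grasp rot delta [-0.7  2.1  2.5]
t: 52.13
eef_pos: [406.4, -212.1, -19.0]
orientation: [-2.745, 1.527, -0.001]
ft_force: [-1.1, 1.5, 5.9]
width: 0.458
t 52.13 pos [ 406.4 -212.1  -19. ] yaw -58.18 tilt 0.02 j [-0.05  0.29 -0.72  0.   -0.56  2.18] F [-1.1  1.5  5.9] w 0.458
tool delta [  -0.6    1.3 -114. ] rows 2.8
rot about tool z:  43.22  (same grasp: 43.22 ) j6 end for same: 81.4 + j1 change
after rot delta [   0.5    1.4 -114. ]
after same-grasp rot delta [   0.5    1.4 -114. ]
```

```bash
python3 -m pendant '{"translation":[[0,0,-10],[0,0,-25],[0,0,-30],[0,0,-30],[0,0,-19],[0,0,0]],"rot":[[0,0,0],[0,0,0],[0,0,0],[0,0,3],[0,0,7],[0,0,7]],"grip":[0,0,0,0,0,0]}';python3 -m pendant '{"translation":[[0,0,0],[0,0,0],[0,0,0],[0,0,0],[0,0,0],[0,0,0]],"rot":[[0,0,7],[0,0,7],[0,0,7],[0,0,5.2],[0,0,0],[0,0,0]],"grip":[0,0,0,0,0,0]}'; python3 g.py 463.2 160.8 95 258.6
```

```text
t: 52.63
eef_pos: [408.8, -212.6, 98.8]
orientation: [-2.482, 1.921, -0.01]
ft_force: [1.6, 0.1, -0.5]
width: 0.454
t: 53.13
eef_pos: [406.0, -212.0, 94.5]
orientation: [1.993, -2.428, -0.001]
ft_force: [-0.2, -0.3, -1.6]
width: 0.454
t 53.13 pos [ 406.  -212.    94.5] yaw -101.22 tilt 0.03 j [-0.05  0.1  -0.6  -0.   -0.87  1.42] F [-0.2 -0.3 -1.6] w 0.454
tool delta [-376.8   16.4   -0.5] rows 9.4
rot about tool z:  0.18  (same grasp: 0.18 ) j6 end for same: 81.4 + j1 change
after rot delta [-376.8   17.6   -0.5]
after same-grasp rot delta [-376.8   17.6   -0.5]
```

```bash
python3 -m pendant '{"translation":[[-20,1,0],[-38,1.7,0],[-38,1.7,0],[-38,1.7,0],[-38,1.7,0],[-38,1.7,0],[-38,1.7,0],[-38,1.7,0],[-38,1.7,0],[-32,1.7,0]],"rot":[[0,0,0.2],[0,0,0],[0,0,0],[0,0,0],[0,0,0],[0,0,0],[0,0,0],[0,0,0],[0,0,0],[0,0,0]],"grip":[0,0,0,0,0,0,0,0,0,0]}'; python3 -m pendant '{"translation":[[-21,0.7,0],[0,0,0],[0,0,0]],"rot":[[0,0,0],[0,0,0],[0,0,0]],"grip":[0,0,0]}'; python3 g.py 463.2 160.8 -2 258.6;python3 v.py s35.png scene 310 110 200 220 3
```

```text
t: 53.97
eef_pos: [461.8, 142.5, 94.8]
orientation: [-1.991, 2.429, -0.0]
ft_force: [1.0, -0.2, -1.1]
width: 0.458
t: 54.22
eef_pos: [465.0, 161.7, 94.3]
orientation: [1.991, -2.429, -0.0]
ft_force: [-0.6, -0.4, -1.4]
width: 0.457
t 54.22 pos [465.  161.7  94.3] yaw -101.31 tilt 0.05 j [ 0.73  0.16 -0.53 -0.   -0.88  0.64] F [-0.6 -0.4 -1.4] w 0.457
tool delta [ 1.1  1.6 96.3] rows 2.4
rot about tool z:  0.09  (same grasp: 0.09 ) j6 end for same: 36.5 + j1 change
after rot delta [ 1.2  1.6 96.3]
after same-grasp rot delta [ 1.2  1.6 96.3]
```

View pics/s35.png

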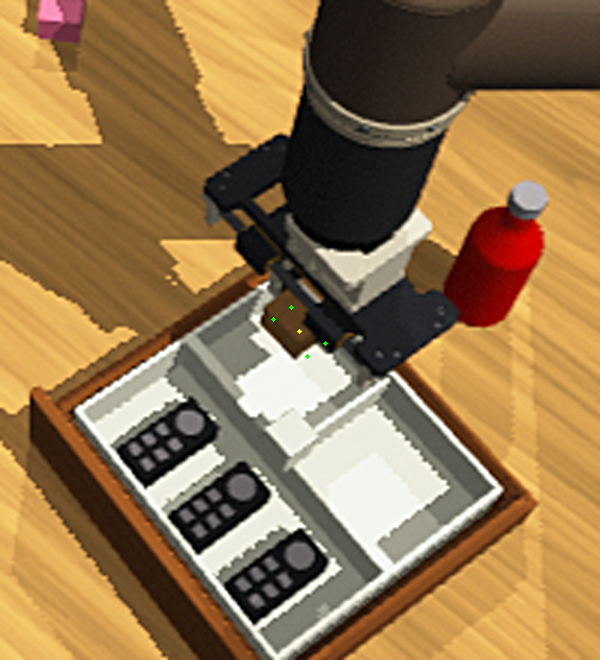

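```bash
python3 -m pendant '{"translation":[[1,1.6,20],[0,0,25],[0,0,25],[0,0,15],[0,0,9],[0,0,2],[0,0,0]],"rot":[[0,0,0],[0,0,0],[0,0,0],[0,0,0],[0,0,0],[0,0,0],[0,0,0]],"grip":[0,0,0,0,0,0,0]}';python3 g.py 463.2 160.8 -2 258.6;python3 -m pendant '{"translation":[[0,0,0],[0,0,0],[0,0,0],[0,0,0],[0,0,-6],[0,0,-25],[0,0,-35],[0,0,-30],[0,0,0]],"rot":[[0,0,0],[0,0,0],[0,0,0],[0,0,0],[0,0,0],[0,0,0],[0,0,0],[0,0,0],[0,0,0]],"grip":[0,0.6,0.6,0.6,0.6,0.6,0.6,0.7,0.8]}'; python3 v.py s36.png scene 310 110 200 220 3;python3 q.py 37; python3 g.py 430.3 -323.8 95 280.5
```

```text
t: 54.85
eef_pos: [463.4, 159.3, -1.4]
orientation: [1.985, -2.434, 0.0]
ft_force: [-0.0, 0.1, -1.0]
width: 0.459
t 54.85 pos [463.4 159.3  -1.4] yaw -101.59 tilt 0.05 j [ 0.73  0.3  -0.64  0.   -0.64  0.64] F [-0.   0.1 -1. ] w 0.459
tool delta [-1.4  0.5  0.6] rows 0.0
rot about tool z:  -0.19  (same grasp: -0.19 ) j6 end for same: 36.6 + j1 change
after rot delta [-1.4  0.5  0.6]
after same-grasp rot delta [-1.4  0.5  0.6]
t: 55.6
eef_pos: [466.8, 162.2, 101.3]
orientation: [-1.982, 2.425, -0.002]
ft_force: [0.2, 1.3, 0.7]
width: 0.695
top tape [412, 260, 17, 7, 69] [ 405.9 -310.2]
scene tape [280, 113, 14, 12, 48] [ 405.9 -308.6]
t 55.75 pos [463.5 160.2  95.5] yaw -101.59 tilt 0.1 j [ 0.73  0.16 -0.53 -0.   -0.88  0.63] F [-0.2 -0.3 -0.3] w 0.785
tool delta [ 4.808e+02 -6.480e+01 -1.000e-01] rows 12.1
rot about tool z:  -22.09  (same grasp: -22.09 ) j6 end for same: 58.4 + j1 change
after rot delta [469.9 120.8   0.5]
after same-grasp rot delta [469.9 120.8   0.5]
```

View pics/s36.png

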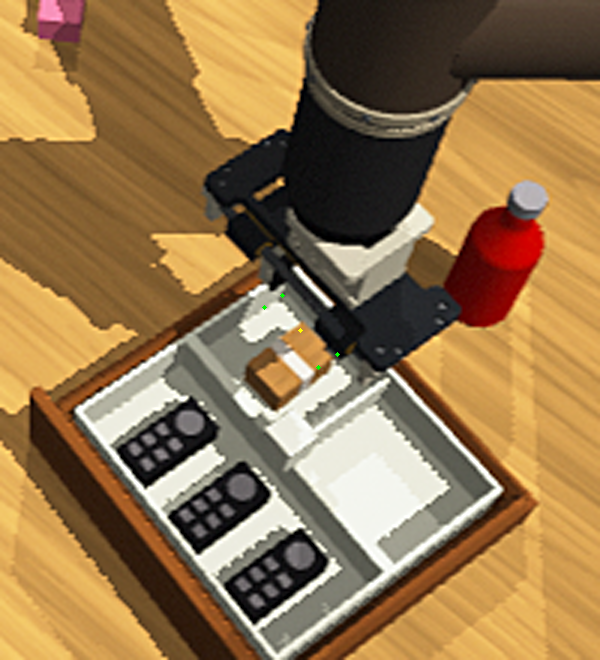

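View pics/t37.png

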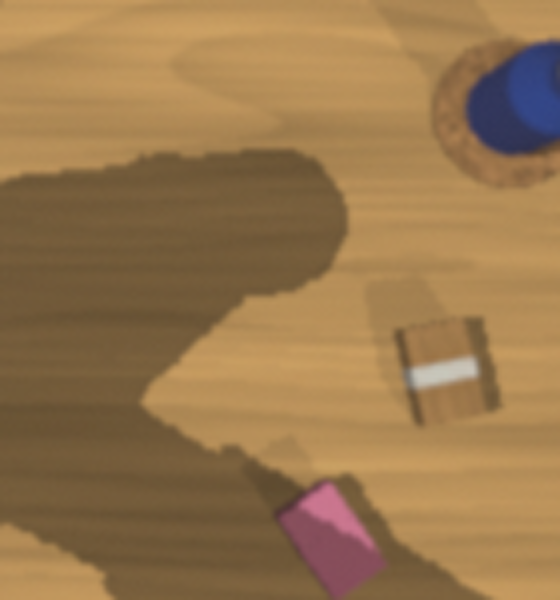

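```bash
python3 -m pendant '{"translation":[[0,0,0],[0,0,0],[0,0,0],[0,0,0],[0,0,0]],"rot":[[0,0,-6],[0,0,-6],[0,0,-6],[0,0,-5.6],[0,0,0]],"grip":[0.9,0.9,0.9,0.9,0.9]}';python3 g.py 405.9 -309.4 95 282
```

```text
t: 56.17
eef_pos: [462.7, 159.5, 93.7]
orientation: [2.444, -1.97, -0.001]
ft_force: [-0.5, -0.8, 0.2]
width: 0.896
t 56.17 pos [462.7 159.5  93.7] yaw -77.74 tilt 0.14 j [ 0.73  0.16 -0.54 -0.   -0.88  1.05] F [-0.5 -0.8  0.2] w 0.896
tool delta [446.1 155.1  -0.5] rows 11.8
rot about tool z:  0.26  (same grasp: 0.26 ) j6 end for same: 59.9 + j1 change
after rot delta [446.8 153.1  -1.3]
after same-grasp rot delta [446.8 153.1  -1.3]
```

```bash
python3 -m pendant '{"translation":[[37.2,12.8,0],[37.2,12.8,0],[37.2,12.8,0],[37.2,12.8,0],[37.2,12.8,0],[37.2,12.8,0],[37.2,12.8,0],[37.2,12.8,0],[37.2,12.8,0],[37.2,12.8,0]],"rot":[[0,0,0.3],[0,0,0],[0,0,0],[0,0,0],[0,0,0],[0,0,0],[0,0,0],[0,0,0],[0,0,0],[0,0,0]],"grip":[0.9,0.9,0.9,0.9,0.9,0.9,0.9,0.9,0.9,0.9]}';python3 -m pendant '{"translation":[[37.2,12.8,0],[37.2,12.8,10],[0,0,25],[0,0,0],[0,0,0]],"rot":[[0,0,0],[0,0,0],[0,0,0],[0,0,0],[0,0,0]],"grip":[0.9,0.9,0.9,0.9,0.9]}';python3 g.py 405.9 -309.4 -20 282;python3 v.py s38.png scene 230 70 140 140 5 405.9,-309.4,30
```

```text
t: 57.0
eef_pos: [412.7, -232.0, 94.3]
orientation: [2.433, -1.987, -0.001]
ft_force: [0.3, 1.1, 0.1]
width: 0.902
t: 57.42
eef_pos: [401.9, -308.1, 58.2]
orientation: [2.431, -1.987, -0.007]
ft_force: [-0.1, 0.4, 1.2]
width: 0.901
t 57.42 pos [ 401.9 -308.1   58.2] yaw -78.52 tilt 0.28 j [-0.27  0.23 -0.54 -0.   -0.8   2.04] F [-0.1  0.4  1.2] w 0.901
tool delta [ 2.2 -4.  78.2] rows 2.0
rot about tool z:  -0.52  (same grasp: -0.52 ) j6 end for same: 117.2 + j1 change
after rot delta [ 2.1 -3.7 78.2]
after same-grasp rot delta [ 2.1 -3.7 78.2]
```

View pics/s38.png

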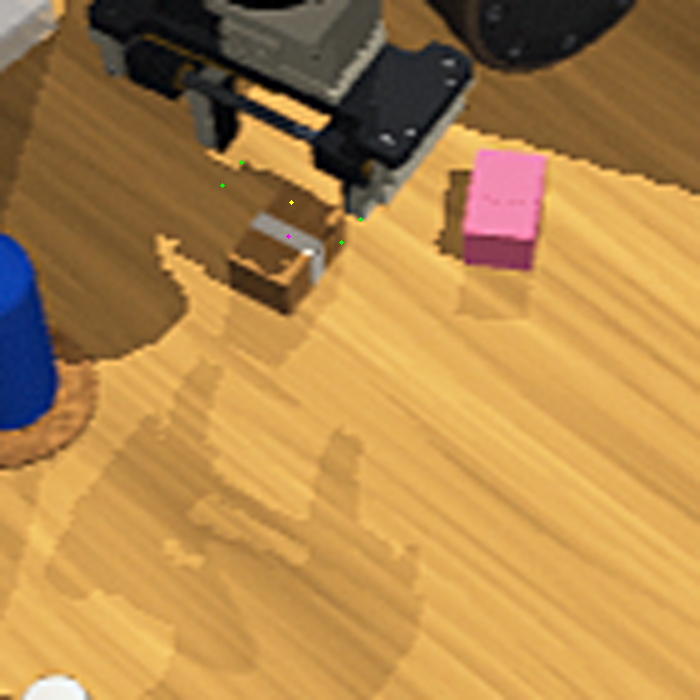

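```bash
python3 -m pendant '{"translation":[[2,-3,15],[0,0,23],[0,0,20],[0,0,13],[0,0,5],[0,0,0],[0,0,0]],"rot":[[0,0,-0.5],[0,0,0],[0,0,0],[0,0,0],[0,0,0],[0,0,0],[0,0,0]],"grip":[0.9,0.9,0.9,0.9,0.9,0.9,0.9]}';python3 g.py 405.9 -309.4 -20 282; python3 -m pendant '{"translation":[[0,0,1.5],[0,0,0],[0,0,0],[0,0,0],[0,0,0],[0,0,0],[0,0,0],[0,0,0],[0,0,0],[0,0,0]],"rot":[[0,0,0],[0,0,0],[0,0,0],[0,0,0],[0,0,0],[0,0,0],[0,0,0],[0,0,0],[0,0,0],[0,0,0]],"grip":[0.6,0.5,0.3,0,0,0,0,0,0,0]}';python3 g.py 405 -309 95 258.6
```

```text
t: 58.05
eef_pos: [408.3, -309.2, -15.2]
orientation: [-2.446, 1.971, -0.002]
ft_force: [-0.0, 0.6, 0.7]
width: 0.903
t 58.05 pos [ 408.3 -309.2  -15.2] yaw -77.71 tilt 0.06 j [-0.26  0.35 -0.6   0.   -0.62  2.05] F [-0.   0.6  0.7] w 0.903
tool delta [-0.3  2.4  4.8] rows 0.1
rot about tool z:  0.29  (same grasp: 0.29 ) j6 end for same: 117.1 + j1 change
after rot delta [-0.3  2.4  4.8]
after same-grasp rot delta [-0.3  2.4  4.8]
t: 58.88
eef_pos: [407.4, -309.8, -17.6]
orientation: [2.445, -1.972, 0.001]
ft_force: [0.1, -0.7, 2.9]
width: 0.455
t 58.88 pos [ 407.4 -309.8  -17.6] yaw -77.79 tilt 0.02 j [-0.27  0.35 -0.6   0.   -0.61  2.05] F [ 0.1 -0.7  2.9] w 0.455
tool delta [  -1.3    2.1 -112.6] rows 2.8
rot about tool z:  23.61  (same grasp: 23.61 ) j6 end for same: 93.8 + j1 change
after rot delta [  -0.3    2.5 -112.6]
after same-grasp rot delta [  -0.3    2.5 -112.6]
```

```bash
python3 -m pendant '{"translation":[[0,0,-10],[0,0,-25],[0,0,-30],[0,0,-30],[0,0,-18],[0,0,0],[0,0,0],[0,0,0]],"rot":[[0,0,0],[0,0,0],[0,0,0],[0,0,4],[0,0,7],[0,0,7],[0,0,5.6],[0,0,0]],"grip":[0,0,0,0,0,0,0,0]}'; python3 g.py 487.3 280.4 95 258.6
```

```text
t: 59.55
eef_pos: [407.2, -309.5, 96.2]
orientation: [-1.984, 2.435, -0.001]
ft_force: [-0.5, -0.1, -0.6]
width: 0.457
t 59.55 pos [ 407.2 -309.5   96.2] yaw -101.65 tilt 0.06 j [-0.27  0.19 -0.49 -0.   -0.89  1.63] F [-0.5 -0.1 -0.6] w 0.457
tool delta [-593.9   40.7    1.3] rows 14.9
rot about tool z:  -0.25  (same grasp: -0.25 ) j6 end for same: 93.8 + j1 change
after rot delta [-594.1   38.1    1.2]
after same-grasp rot delta [-594.1   38.1    1.2]
```

```bash
python3 -m pendant '{"translation":[[-20,1.3,0],[-38,2.4,0],[-38,2.4,0],[-38,2.4,0],[-38,2.4,0],[-38,2.4,0],[-38,2.4,0],[-38,2.4,0],[-38,2.4,0],[-38,2.4,0]],"rot":[[0,0,-0.2],[0,0,0],[0,0,0],[0,0,0],[0,0,0],[0,0,0],[0,0,0],[0,0,0],[0,0,0],[0,0,0]],"grip":[0,0,0,0,0,0,0,0,0,0]}'; python3 -m pendant '{"translation":[[-38,2.4,0],[-38,2.4,0],[-38,2.4,0],[-38,2.4,0],[-38,2.4,0],[-28,2,0],[-14,1,0],[0,0,0],[0,0,0]],"rot":[[0,0,0],[0,0,0],[0,0,0],[0,0,0],[0,0,0],[0,0,0],[0,0,0],[0,0,0],[0,0,0]],"grip":[0,0,0,0,0,0,0,0,0]}'; python3 g.py 487.3 280.4 -2 258.6;python3 v.py s39.png scene 310 110 200 220 3
```

```text
t: 60.38
eef_pos: [454.5, 51.8, 95.5]
orientation: [1.999, -2.423, -0.0]
ft_force: [1.0, -0.4, -0.3]
width: 0.456
t: 61.13
eef_pos: [484.7, 280.3, 94.6]
orientation: [1.997, -2.423, 0.0]
ft_force: [0.3, -0.0, -0.9]
width: 0.454
t 61.13 pos [484.7 280.3  94.6] yaw -101.01 tilt 0.1 j [ 0.87  0.27 -0.39 -0.   -0.92  0.51] F [ 0.3 -0.  -0.9] w 0.454
tool delta [-0.7 -2.6 96.6] rows 2.4
rot about tool z:  0.39  (same grasp: 0.39 ) j6 end for same: 28.5 + j1 change
after rot delta [-0.6 -2.5 96.6]
after same-grasp rot delta [-0.6 -2.5 96.6]
```

View pics/s39.png

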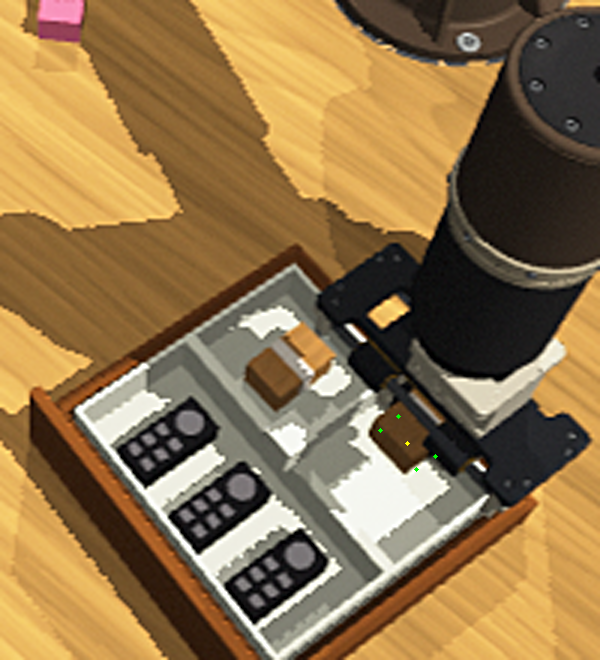

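```bash
python3 -m pendant '{"translation":[[-0.5,-2,20],[0,0,25],[0,0,25],[0,0,15],[0,0,9],[0,0,2],[0,0,0]],"rot":[[0,0,0.3],[0,0,0],[0,0,0],[0,0,0],[0,0,0],[0,0,0],[0,0,0]],"grip":[0,0,0,0,0,0,0]}';python3 g.py 487.3 280.4 -2 258.6;python3 -m pendant '{"translation":[[0,0,0],[0,0,0],[0,0,0],[0,0,0],[0,0,-6],[0,0,-25],[0,0,-35],[0,0,-35],[0,0,-35],[0,0,-20]],"rot":[[0,0,0],[0,0,0],[0,0,0],[0,0,0],[0,0,0],[0,0,0],[0,0,0],[0,0,0],[0,0,0],[0,0,0]],"grip":[0,0.6,0.6,0.6,0.6,0.6,0.6,0.7,0.8,0.8]}'; python3 g.py 520 -60 250
```

```text
t: 61.77
eef_pos: [487.5, 279.6, -0.8]
orientation: [1.987, -2.432, 0.0]
ft_force: [1.2, -0.7, -0.8]
width: 0.455
t 61.77 pos [487.5 279.6  -0.8] yaw -101.5 tilt 0.05 j [ 0.87  0.39 -0.48  0.   -0.7   0.5 ] F [ 1.2 -0.7 -0.8] w 0.455
tool delta [-0.7  0.3  1.2] rows 0.0
rot about tool z:  -0.1  (same grasp: -0.1 ) j6 end for same: 28.8 + j1 change
after rot delta [-0.7  0.3  1.2]
after same-grasp rot delta [-0.7  0.3  1.2]
t: 62.6
eef_pos: [488.7, 281.5, 160.3]
orientation: [-1.985, 2.428, -0.0]
ft_force: [0.5, 0.3, -1.1]
width: 0.761
t 62.6 pos [488.7 281.5 160.3] yaw -101.44 tilt 0.31 j [ 0.87  0.21 -0.3   0.   -1.06  0.5 ] F [ 0.5  0.3 -1.1] w 0.761
tool delta [328.1 -98.7 -90.7] rows 8.9
```

Retreat clear for a final check.

```bash
python3 -m pendant '{"translation":[[36,-8,-8],[36,-8,-8],[36,-8,-8],[36,-8,-8],[36,-8,-8],[36,-8,-8],[36,-8,-8],[36,-8,-8],[36,-8,-8],[0,0,0]],"rot":[[0,0,0],[0,0,0],[0,0,0],[0,0,0],[0,0,0],[0,0,0],[0,0,0],[0,0,0],[0,0,0],[0,0,0]],"grip":[1,1,1,1,1,1,1,1,1,1]}';python3 -m pendant '{"translation":[[0,0,0],[0,0,0],[0,0,0]],"rot":[[0,0,0],[0,0,0],[0,0,0]],"grip":[1,1,1]}'; python3 - <<'E'
from h import *
t=Cam("top"); s=Cam("scene")
t.crop("t40.png",145,130,150,150,4); s.crop("s40.png",310,160,190,190,3); cv2.imwrite("pics/sf.png",s.img); cv2.imwrite("pics/tf.png",t.img)
E
```

```text
t: 63.43
eef_pos: [493.5, -56.0, 229.7]
orientation: [-1.983, 2.435, -0.003]
ft_force: [-0.1, 0.3, -0.9]
width: 1.0
t: 63.68
eef_pos: [493.3, -50.7, 227.2]
orientation: [-1.989, 2.432, 0.0]
ft_force: [0.4, -0.3, -0.4]
width: 0.998
```

View pics/t40.png

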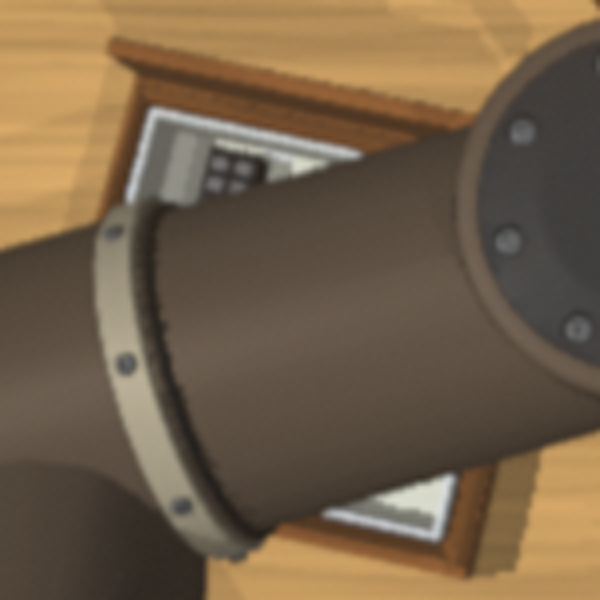

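View pics/s40.png

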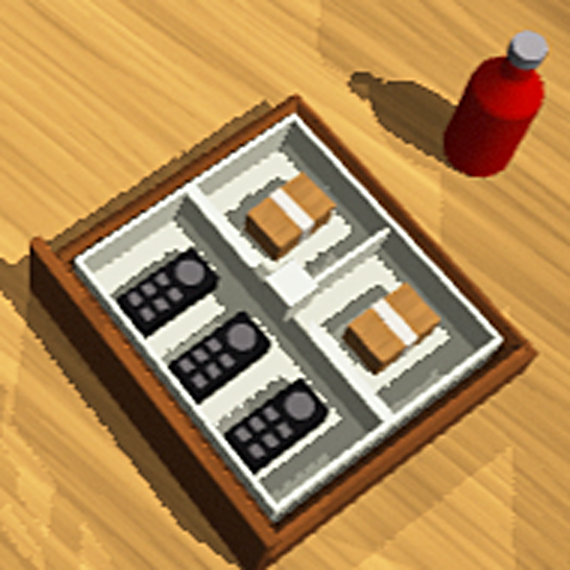

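View pics/sf.png

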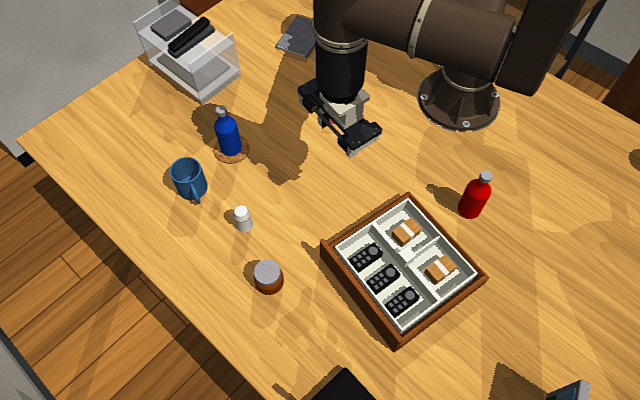

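View pics/tf.png

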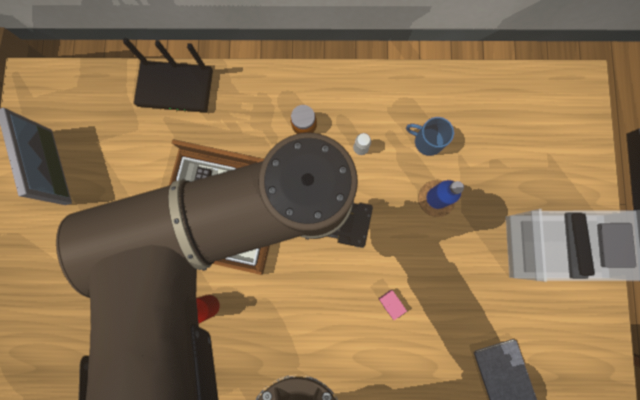

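```bash
python3 - <<'E'
from h import *
t=Cam("top"); s=Cam("scene")
print("cap",t.on((457,187),176).round(0),s.on((221,111),176).round(0))
u=lambda p:(np.array(p)+.5)/3-.5+[310,160]
a=np.radians(-11.4); ex=np.array([np.cos(a),np.sin(a)]); ey=np.array([-np.sin(a),np.cos(a)])
for n,p,z in(("C",(167,291),34),("B",(220,355),34),("A",(276,424),34),("P1",(291,212),40),("P2",(393,320),40),("knob",(289,284),88)):
    d=s.on(u(p),z)[:2]-[536.05,208.3]; print(n,"insert frame",(d@ex).round(1),(d@ey).round(1))
env.sign_off(); print(env.get_obs()["t"])
E
```

```text
cap [ 577. -363.  176.] [ 582. -358.  176.]
C insert frame 63.0 -66.1
B insert frame 63.0 0.8
A insert frame 63.8 69.2
P1 insert frame -61.2 -59.4
P2 insert frame -64.4 59.9
knob insert frame 1.0 -0.1
the job is handed in; nothing more can be done
the job is handed in; nothing more can be done
```

The job is done and handed in at about 64 s of the 210 s; sign-off gave no verdict.

**What I did**
- I stood the blue bottle on the cork coaster.
- I lifted the insert by its knob, turned it half round, and lowered it back to its starting height (53.2 mm against 53.1 mm gripped).
- I laid all three remotes in the undivided bay, which now lies along the back board.
- I put one staple pack in each cell. The pink block and the red bottle were left alone.

**Last checks in the pictures**
- **Bottle:** it stands upright. Its cap is 0 mm (top view) and about 7 mm (scene view) from the coaster's centre, against the 30 mm limit.
- **Insert:** the knob is within about 1 mm of the organiser's middle, and the insert's corners match the starting view.
- **Remotes and packs:** all lie flat, within about 7 mm of the middle of the bay or cells across, and at least 48 mm inside the ±118 mm limits along the insert.
- **Bystanders:** the mug, shaker and candle look unmoved by eye; I did not measure them.
- **Robot:** the gripper was clear of everything.

**What disagreed**
- **Tool height:** the fingertips touched the table when the reported tool height was about -24 mm. My first grasp of a remote therefore closed on nothing above it. I found the offset by touching the table gently (about 34 N) and used it for all later grasps.
- **Knocked pack:** one pack was knocked a few centimetres aside during the run. I measured it again before picking it up.
- **Cameras:** the two views differed by 2–6 mm at some points.

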